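# Snap the lid onto the ointment jar and hold it pressed

## Task

The ointment jar in the stand on the dispensary counter is still open: pick up the green snap lid, set it squarely on the jar's neck and press it straight down until it clicks over the catches and is fully home. Do not let up after the click: keep pushing down on it about as hard as the click took, and finish while still holding it pressed like that. Leave the blue lid, the mortar, the bottle and the closed jar where they are.

Things in the scene. Friction and masses are not known exactly. Their poses are not given: they have to be found in the camera images.
- green_lid: the green snap lid, loose, lying on the counter right way up: a flat round disc 48 mm across and 12 mm thick (16-sided rim, white disc on top), 30 g. Origin at the centre of its underside, z up. It is hollow below: 9 mm deep, with an inner bead 34 mm across at the lower edge; the top plate is 3 mm thick and can be pushed on near its middle.
- jar: the white jar, 44 mm across, fixed in a round stand: dark base 110 mm across and 10 mm high, green cup 56 mm across up to 32 mm, then the jar up to its shoulder at 70 mm. Jar and stand do not move. Origin on the counter, under the jar's centre.
- jar_seat (a point): centre of the jar's flat shoulder, 70 mm above the counter, z up; the lid's underside rests on it when home. A grey stud 30 mm across stands up 8 mm from it, inside the lid.
- jar_catches (a point): centre of the ring of four orange sprung catches round the stud (38 mm across), 6 mm above the shoulder. A lid laid on within 2 mm of centre first rests loose on them, underside 7 to 8 mm above the shoulder. Pushing it down takes some 10 N over about 2 mm, then it snaps: resistance drops and the catches pull the lid down by themselves, until it bears on the shoulder.
- blue_lid: a second lid of the same shape and size, but blue, lying on the counter at least 80 mm nearer to or farther from the robot in x than the green one (origin at the centre of its underside); not needed, stays where it is
- mortar: white mortar bowl 100 mm across and 65 mm high, standing on the counter, origin at the centre of its underside; stays where it is
- amber_bottle: amber bottle 50 mm across and 120 mm high standing behind the lids, origin at the centre of its underside; stays where it is
- closed_jar: white jar with white cap, 48 mm across and 75 mm high, standing behind the lids, origin at the centre of its underside; stays where it is
There are look-alikes about, which are no part of the job. Of the things that look like the green_lid, the smaller one is meant. Leave any yellow look-alike of the jar alone.

How it is judged (in metres and radians):
On the way, in this order (a step that is already met when the one before it is completed fails the run):
1. the green lid is picked up off the counter in the fingers (height (world z) of green_lid above 0.03 m and contact force between the fingers and green_lid above 1 N), for 0.2 s.
2. the green lid has clicked over the catches and is home on the jar (z of green_lid in the frame of jar_seat below 0.002 m and horizontal distance between green_lid and jar_seat below 0.004 m and angle between green_lid's own z axis and vertical below 0.07 rad), for 0.2 s.
At the end, for the whole second after the job is handed in: The green lid has snapped home on the jar (underside within 2 mm of the shoulder, centred within 4 mm, level within 0.07 rad), and the robot's fingers still press it down: the lid bears on the jar with more than 5 N. The blue lid, mortar, bottle and closed jar are within 20 mm of where they stood (all of step 2 and z of green_lid in the frame of jar_seat above -0.003 m and contact force between green_lid and jar above 5 N and contact force between the fingers and green_lid above 3 N and linear speed of green_lid below 0.02 m/s and distance of each of blue_lid, mortar, amber_bottle, closed_jar from where it was at the start of the episode below 0.02 m); the arm keeps its last pose, push and grip.
It fails at once if another thing on the counter is knocked or moved by more than 30 mm (distance of any of blue_lid, mortar, amber_bottle, closed_jar from where it was at the start of the episode above 0.03 m).
It also fails if it takes over 45 s, if anything falls off the work surface, if the arm or the gripper's body presses on something with over 40 N, if the wrist force passes 120 N, or if a joint passes its speed limit or range.

## Robot

A 7-joint arm with a two-finger parallel gripper is mounted at the origin on the work surface. World frame = base frame: x ahead of the robot, y to its left, z up, the work surface at z = 0. Lengths are in m, angles in degrees, forces in N, time in s.
With the tool pointing down it reaches from about 0.425 to 0.875 m from the base axis. Payload 4.7 kg.
Tool frame: the origin (TCP) lies midway between the tips of the shut fingers; the grasp point (between the pads) lies 19 mm behind it; z points along the fingers, y is the direction in which the jaws open and shut (so a half turn about z gives the same grasp; the last joint's range is limited). The gripper opens to 87 mm and grips with 3 to 60 N. Pads are 19 mm wide; open, the fingers measure 117 mm over their backs; the gripper's body (75 mm by 190 mm) begins 51 mm behind the grasp point.
Start: joints at [-65.655, 18.392, -4.016, 83.108, 1.295, 78.541, -3.26], TCP at [0.26, 0.596, 0.223] pointing down, gripper open.
Joint ranges: [-163.93, 163.93], [-17.29, 119.83], [-79.2, 71.16], [3.27, 140.29], [-89.18, 269.18], [5.43, 117.66], [-154.24, 154.24]. Speed limits (degrees/s): [147.25, 147.25, 180, 180, 180, 180, 180].

## Interface

Orientations are given as [roll, pitch, yaw] about the fixed x, y, z axes, in that order (R = Rz(yaw) Ry(pitch) Rx(roll)).
In Python, from cell import env gives the robot as it stands. The module is installed in compiled form; this text tells all that it offers.
- The arm moves only by the tool servo_tool, never from a script. Its argument "plan" is a list of rows, each a list of 3 entries, a list of its own where there are three numbers: the opening, from 0 (shut) to 1 (fully open), then the shift along the tool's x, y, z in cm, then the turn, a rotation vector about the tool's x, y, z in degrees. A call has 1 to 20 rows; each row shifts and turns the pose as measured when the row begins, along the tool's axes as they then stand; what a row does not reach is not made up. A row lasts 1/12 s, in which the tool goes at most 41.7 mm and 7.16 degrees, less where a joint would pass 70% of its speed; a pose out of reach is approached as far as the arm can. A call is refused whole if a number of a shift passes 4.17 or a number of a turn 7.16, either way. A call with a gripper value outside its range is refused whole. The fingers move at their own pace and stop on an object; "force" is the grip in N (left out, the last holds). Time passes only in rows, so rows that do not move let the fingers close. It gives the time, the measured TCP pose, the force and the opening at its end, in the units of the state.
- env.get_obs(): the state, without advancing time (a new reading comes with each control period).
- env.read_camera(name): name is "scene" or "top" or "wrist"; returns a dict with "image" (480x640x3 uint8, blue, green, red), "fx", "fy", "cx", "cy" (pixels), "rvec" (rotation vector, rad) and "tvec" (3), from world to camera coordinates, as OpenCV has them; the wrist camera has in their place "T_tool_cam" (4x4, takes a point from camera to tool coordinates, whose origin is the TCP and whose axes are the flange's). Camera axes: x right, y down, z forward; pixel columns grow to the right and rows downward; lengths in m; the calibration is good to about 2 mm. A picture is of the moment at which its call begins: read the wrist's pose just before it. There is no depth.
- env.sign_off(): hands the job in, once; it reports no verdict.
The state is a dict: "time_s": time; "qpos": joint angles; "joint_velocities": joint speeds; "effort": joint torques, N m; "tool_pos": TCP position; "tool_rot": TCP orientation; "force": force on the tool from outside, world axes, zero at the start; "wrist_torque": the same for the moment, N m; "grip_width": finger opening in m.
Only numpy, scipy, OpenCV 4.12 (cv2) and the standard library are available. Lean on these libraries where they do the work, as an engineer would, in place of code of your own. Each camera call takes 0.05 s, during which the arm holds its last target. There are 200 camera calls.

## Working session

There is one attempt and no reset: what is moved stays moved. The work goes in short steps, Python scripts to look and compute and a tool call to move; the robot and the scene stay as the last step left them, time stands still between calls to the robot, and variables do not carry over. Pictures are saved under pics/ and viewed, about 8 in all and at most 12, crops included, and the job is handed in when it is done.

Besides the shell and the picture viewer there is one more tool, called as name([rows], argument=value, ...), one row to a line, values as JSON. servo_tool: Moves the arm, as the interface text tells. Its arguments: {"type":"object","properties":{"plan":{"type":"array"},"force":{"type":"number"}},"required":["plan"]}

```bash
mkdir -p pics; cat > h.py <<'E'
import numpy as np, cv2
from scipy.spatial.transform import Rotation as R
from cell import env
def cam(name):
    o=env.get_obs(); c=env.read_camera(name)
    K=np.array([[c['fx'],0,c['cx']],[0,c['fy'],c['cy']],[0,0,1]])
    if name=='wrist':
        T=np.eye(4); T[:3,:3]=R.from_euler('xyz',o['tool_rot'],degrees=True).as_matrix(); T[:3,3]=o['tool_pos']
        M=T@c['T_tool_cam']; Rw=M[:3,:3]; C=M[:3,3]
    else:
        Rc=R.from_rotvec(np.ravel(c['rvec'])).as_matrix(); Rw=Rc.T; C=-Rc.T@np.ravel(c['tvec'])
    return c['image'],K,Rw,C
def ray(p,z,K,Rw,C):
    d=Rw@np.linalg.solve(K,[p[0],p[1],1]); return C+d*(z-C[2])/d[2]
def proj(P,K,Rw,C):
    q=K@(Rw.T@(np.asarray(P)-C)); return q[:2]/q[2]
E
python3 - <<'E'
from h import *
print(env.get_obs())
for n in('scene','top'):
    im,K,Rw,C=cam(n); print(n,C.round(3),K[0,0]); cv2.imwrite(f'pics/{n}0.png',im)
E
```

```text
{'time_s': 0.0, 'qpos': array([-65.65512228,  18.43781838,  -4.01588847,  83.17497244,
         1.29576038,  78.54072556,  -3.26062886]), 'joint_velocities': array([ 0.01621017,  0.00487663, -0.00897193, -0.17461655, -0.06375148,
        0.03073301, -0.00283658]), 'effort': array([ 7.61407173e-04, -4.91290677e+01, -4.03166050e-01, -3.12531424e+01,
       -6.36495254e-02,  4.37367812e-02,  1.98516468e-04]), 'tool_pos': array([0.25939834, 0.59539283, 0.22147502]), 'tool_rot': array([-1.79891771e+02,  6.41303746e-03,  1.56464741e+02]), 'force': array([-0.95573689,  0.35610296,  0.45325717]), 'wrist_torque': array([ 0.01774789, -0.04378958,  0.00996038]), 'grip_width': 0.08713260630324111}
scene [ 0.801 -0.288  0.682] 477.87034130448365
top [ 0.454 -0.005  1.076] 531.5845250503386
```

View pics/scene0.png

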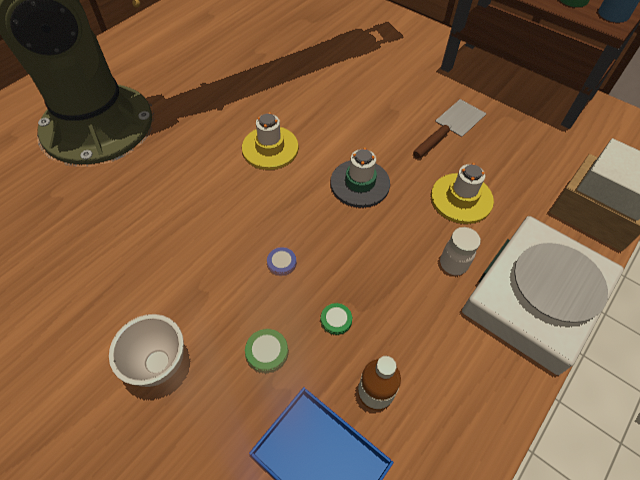

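View pics/top0.png

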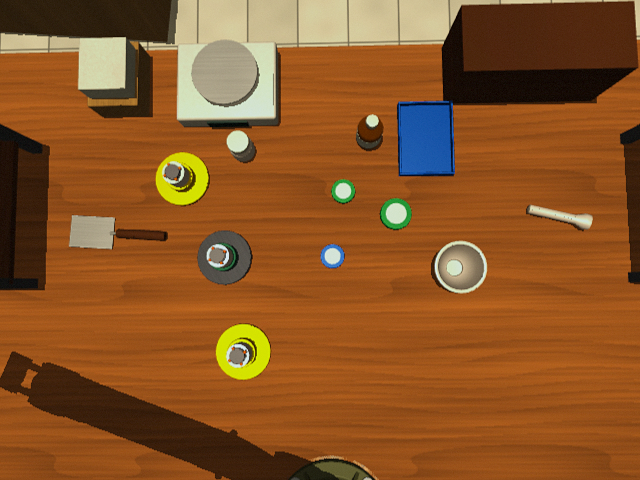

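The top view has these candidates:
- **Lids:** small green at (343,191), larger green look-alike at (396,214), and blue at (332,256).
- **Jars:** dark stand at (224,257), and yellow look-alikes at (182,178) and (243,351).

I choose the small green lid and the dark-stand jar. In the scene view these are at (337,318) and (363,160).

```bash
python3 - <<'E'
from h import *
def blob(m,near,r=40):
    n,l,s,c=cv2.connectedComponentsWithStats(m.astype(np.uint8))
    i=[k for k in range(1,n) if s[k,4]>25]; k=min(i,key=lambda k:np.hypot(*(c[k]-near)));return k,l,s[k],c[k]
D={}
for n,L,big,blue in(('top',(343,191),(396,214),(332,256)),('scene',(337,318),(267,350),(282,261))):
    im,K,Rw,C=cam(n); D[n]=(im,K,Rw,C); hsv=cv2.cvtColor(im,cv2.COLOR_BGR2HSV)
    g=(hsv[...,0]>45)&(hsv[...,0]<85)&(hsv[...,1]>90)&(hsv[...,2]>50)
    b=(hsv[...,0]>105)&(hsv[...,0]<130)&(hsv[...,1]>90)
    for nm,m,p in(('green',g,L),('big',g,big),('blue',b,blue)):
        k,l,s,c=blob(m,p); ys,xs=np.where(l==k)
        h=cv2.convexHull(np.c_[xs,ys].astype(np.int32)); (ex,ey),ax,_=cv2.fitEllipse(h)
        W=np.array([ray(q[0],.006 if n=='scene' else .01,K,Rw,C) for q in h])
        print(n,nm,ray((ex,ey),.008,K,Rw,C).round(4),'size',np.ptp(W,axis=0)[:2].round(4))
# jar base, dark disc: top
im,K,Rw,C=D['top']
print('stud',ray((217,256),.078,K,Rw,C).round(4),'base',ray((224,257),.01,K,Rw,C).round(4))
im,K,Rw,C=D['scene']
print('stud',ray((364,154),.078,K,Rw,C).round(4),'base',ray((360,183),.01,K,Rw,C).round(4))
for nm,p in(('mortar',(460,267)),('bottle',(370,140)),('closed',(242,150))):print(nm,ray(p,.03,*D['top'][1:]).round(3))
a=cv2.resize(D['top'][0][160:290,180:440],(780,390),interpolation=cv2.INTER_CUBIC)
cv2.imwrite('pics/crop1.png',a)
E
```

```text
top green [ 0.6408 -0.0302  0.008 ] size [0.0472 0.0466]
top big [ 0.5928 -0.1358  0.008 ] size [0.0628 0.0623]
top blue [ 0.5089 -0.0068  0.008 ] size [0.0463 0.0443]
scene green [ 0.642  -0.0303  0.008 ] size [0.0487 0.0495]
scene big [ 0.5919 -0.135   0.008 ] size [0.0601 0.0617]
scene blue [0.5154 0.0084 0.008 ] size [0.0279 0.0176]
stud [0.5075 0.2104 0.078 ] base [0.509  0.2109 0.01  ]
stud [0.5093 0.2142 0.078 ] base [0.513  0.2076 0.01  ]
mortar [ 0.483 -0.256  0.03 ]
bottle [ 0.739 -0.086  0.03 ]
closed [0.723 0.171 0.03 ]
```

View pics/crop1.png

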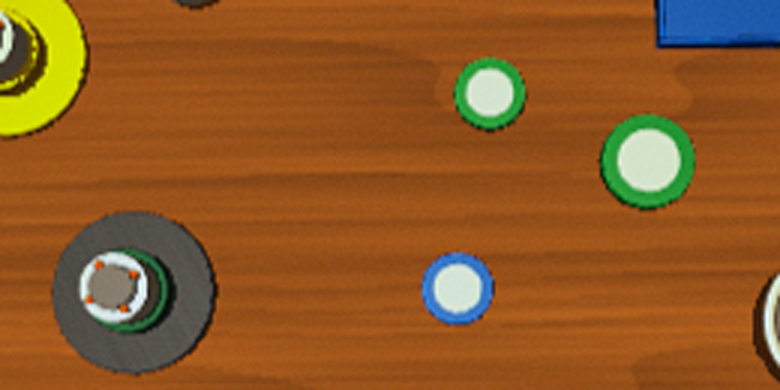

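servo_tool([
  [1, [-3.4, -2.3, 0], [0, 0, 0]],
  [1, [-3.4, -2.3, 0], [0, 0, 0]],
  [1, [-3.4, -2.3, 0], [0, 0, 0]],
  [1, [-3.4, -2.3, 0], [0, 0, 0]],
  [1, [-3.4, -2.3, 0], [0, 0, 0]],
  [1, [-3.4, -2.3, 0], [0, 0, 0]],
  [1, [-3.4, -2.3, 0], [0, 0, 0]],
  [1, [-3.4, -2.3, 0], [0, 0, 0]],
  [1, [-3.4, -2.3, 0], [0, 0, 0]],
  [1, [-3.4, -2.3, 0], [0, 0, 0]],
  [1, [0, 0, 0], [0, 0, 0]],
])

```text
time_s: 1.12
tool_pos: [0.4812, 0.2421, 0.2167]
tool_rot: [-179.8, -0.2, 157.1]
force: [-0.3, -0.4, 0.3]
grip_width: 0.0869
```

```bash
python3 - <<'E'
from h import *
o=env.get_obs(); print(o['tool_pos'].round(4),o['tool_rot'].round(2),o['qpos'].round(1),o['time_s'])
im,K,Rw,C=cam('wrist'); print(C.round(3)); print('jar seat px',proj([.509,.211,.07],K,Rw,C),'lid px',proj([.641,-.03,.01],K,Rw,C))
cv2.imwrite('pics/w1.png',im)
E
```

```text
[0.4812 0.2421 0.2167] [-179.79   -0.2   157.05] [-40.4   5.1  11.6  99.7  -1.1  75.6  38.5] 1.1167
[0.41  0.273 0.378]
jar seat px [298.06420724 264.28235739] lid px [170.04088932 405.55977164]
```

View pics/w1.png

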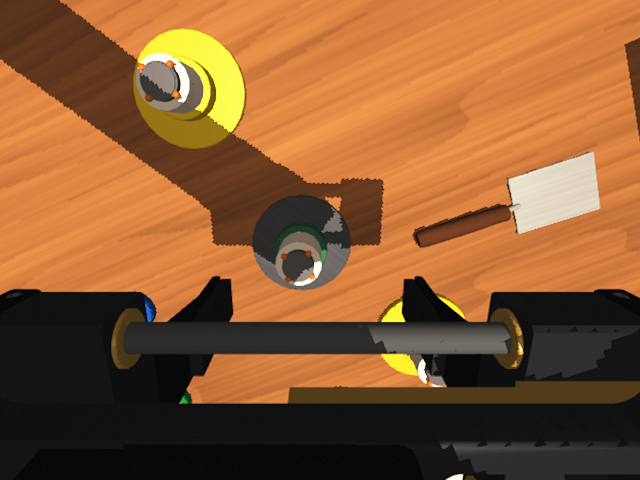

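The jar on the dark stand is at (299,265) in the wrist view, close to the predicted (298,264). A yellow look-alike sits at (165,80). I'll fit the orange catches for the centre.

```bash
python3 - <<'E'
from h import *
for n,(x0,x1,y0,y1) in(('wrist',(255,345,225,295)),('top',(195,240,235,275)),('scene',(345,385,140,180))):
    im,K,Rw,C=cam(n); s=im[y0:y1,x0:x1]; hsv=cv2.cvtColor(s,cv2.COLOR_BGR2HSV)
    m=((hsv[...,0]<16)&(hsv[...,1]>(160))&(hsv[...,2]>90)).astype(np.uint8)
    if n!='wrist': m[:]=((hsv[...,0]<14)&(hsv[...,1]>110)&(hsv[...,2]>90))
    k,l,st,c=cv2.connectedComponentsWithStats(m)
    P=[]
    for i in range(1,k):
        w=ray(c[i]+[x0,y0],.076,K,Rw,C); 
        if st[i,4]>=2 and np.hypot(*(w[:2]-[.509,.211]))<.03: P.append(w); print(n,st[i,4],(c[i]+[x0,y0]).round(1),w.round(4))
    print(n,'mean',np.mean(P,axis=0).round(4))
E
```

```text
wrist 30 [304.6 257.4] [0.5008 0.2247 0.076 ]
wrist 28 [280.5 260.2] [0.4948 0.2032 0.076 ]
wrist 815 [301.1 286.7] [0.5263 0.2102 0.076 ]
wrist 16 [308.2 279.9] [0.5226 0.219  0.076 ]
wrist 22 [283.9 282.9] [0.5166 0.1968 0.076 ]
wrist mean [0.5122 0.2108 0.076 ]
top 6 [212.5 248. ] [0.5229 0.2195 0.076 ]
top 5 [224.2 250.4] [0.5181 0.1972 0.076 ]
top 6 [209.2 259.2] [0.5018 0.2257 0.076 ]
top 7 [221.  262.7] [0.4948 0.2032 0.076 ]
top mean [0.5094 0.2114 0.076 ]
scene 234 [355.8 145. ] [0.4848 0.2241 0.076 ]
scene 5 [364.4 148.2] [0.5008 0.2274 0.076 ]
scene 8 [354.  154.2] [0.4953 0.2044 0.076 ]
scene 5 [372.4 157.2] [0.5238 0.2189 0.076 ]
scene 8 [362.1 162.9] [0.5178 0.1972 0.076 ]
scene mean [0.5045 0.2144 0.076 ]
```

The jar centre, as the mean of the four catches, agrees across the three cameras to about 1 mm: (0.509, 0.211). The extra blobs (areas 815 and 234) are wood. Next I move over the lid.

servo_tool([
  [1, [-3.3, -2.45, 0], [0, 0, 0]],
  [1, [-3.3, -2.45, 0], [0, 0, 0]],
  [1, [-3.3, -2.45, 0], [0, 0, 0]],
  [1, [-3.3, -2.45, 0], [0, 0, 0]],
  [1, [-3.3, -2.45, 0], [0, 0, 0]],
  [1, [-3.3, -2.45, 0], [0, 0, 0]],
  [1, [-3.3, -2.45, 0], [0, 0, 0]],
  [1, [-2.0, -1.5, 3], [0, 0, 0]],
  [1, [0, 0, 4], [0, 0, 0]],
  [1, [0, 0, 3], [0, 0, 0]],
  [1, [0, 0, 0], [0, 0, 0]],
  [1, [0, 0, 0], [0, 0, 0]],
])

```text
time_s: 2.32
tool_pos: [0.6452, 0.0144, 0.1083]
tool_rot: [179.5, -0.6, 161.2]
force: [0.6, -0.3, 1.8]
grip_width: 0.0869
```

```bash
cat > lid.py <<'E'
from h import *
import sys
o=env.get_obs(); print(o['tool_pos'].round(4),o['tool_rot'].round(2),o['qpos'].round(1),o['time_s'])
im,K,Rw,C=cam('wrist'); cv2.imwrite(sys.argv[1],im)
hsv=cv2.cvtColor(im,cv2.COLOR_BGR2HSV)
g=((hsv[...,0]>45)&(hsv[...,0]<85)&(hsv[...,1]>90)&(hsv[...,2]>40)).astype(np.uint8)
n,l,s,c=cv2.connectedComponentsWithStats(g); print('pred px',proj([.6414,-.0302,.01],K,Rw,C))
T=R.from_euler('xyz',o['tool_rot'],degrees=True).as_matrix()
for k in range(1,n):
    if s[k,4]<300: continue
    ys,xs=np.where(l==k); h=cv2.convexHull(np.c_[xs,ys].astype(np.int32)); e=cv2.fitEllipse(h)
    w=ray(e[0],.007,K,Rw,C); W=np.array([ray(q[0],.007,K,Rw,C) for q in h])
    print(s[k],np.round(e[0],1),w.round(4),np.ptp(W,axis=0).round(4),'tool shift cm',(T.T@(w-o['tool_pos'])*100).round(2))
E
python3 lid.py pics/w2.png
```

```text
[0.6452 0.0144 0.1083] [179.5   -0.63 161.16] [-20.2  23.2  21.5  92.   -9.8  67.   74.8] 2.3167
pred px [259.97110847 254.80826946]
[  65  199   92   81 3352] [110.3 238.4] [ 0.5918 -0.1363  0.007 ] [0.0633 0.0708 0.    ] tool shift cm [  0.08 -16.07   9.99]
[ 229  222   62   61 1650] [259.5 251.7] [ 0.6397 -0.0304  0.007 ] [0.0499 0.05   0.    ] tool shift cm [-1.03 -4.5  10.08]
```

servo_tool([
  [1, [-0.5, -2.4, 0], [0.5, -0.6, 0]],
  [1, [-0.5, -2.2, 2], [0, 0, 0]],
  [1, [0, 0, 2], [0, 0, 0]],
  [1, [0, 0, 0], [0, 0, 0]],
  [1, [0, 0, 0], [0, 0, 0]],
])

```text
time_s: 2.78
tool_pos: [0.6463, -0.022, 0.0787]
tool_rot: [179.4, 0.7, 162.1]
force: [-0.0, -0.1, 0.5]
grip_width: 0.0868
```

```bash
python3 lid.py pics/w3.png
```

```text
[ 0.6463 -0.022   0.0787] [179.43   0.68 162.12] [-17.6  24.1  21.9  94.5 -10.3  62.5  79.4] 2.7833
pred px [301.93343666 248.46863292]
[  81  182  103   92 4272] [131.8 227. ] [ 0.5916 -0.1364  0.007 ] [0.0637 0.07   0.    ] tool shift cm [  1.78 -12.64   7.03]
[ 267  211   68   69 2085] [300.7 245. ] [ 0.6396 -0.0306  0.007 ] [0.0504 0.0485 0.    ] tool shift cm [ 0.46 -1.1   7.16]
```

View pics/w3.png

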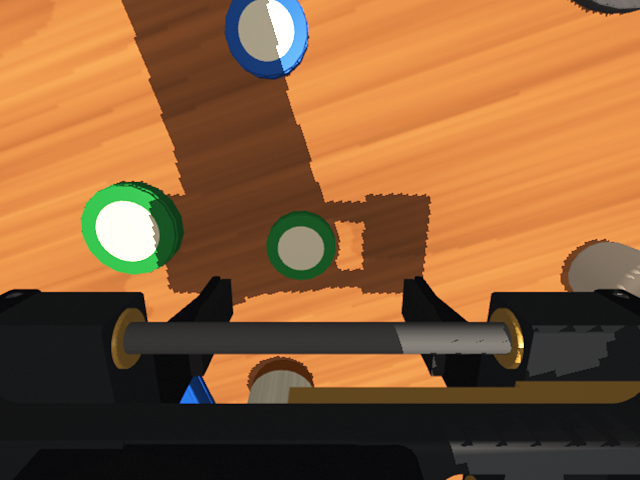

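servo_tool([
  [1, [0.4, -1.1, 0], [0.6, 0.6, 0]],
  [1, [0, 0, 0], [0, 0, 0]],
  [1, [0, 0, 2], [0, 0, 0]],
  [1, [0, 0, 2], [0, 0, 0]],
  [1, [0, 0, 1], [0, 0, 0]],
  [1, [0, 0, 0], [0, 0, 0]],
  [1, [0, 0, 0], [0, 0, 0]],
])

```text
time_s: 3.42
tool_pos: [0.6455, -0.0264, 0.0381]
tool_rot: [179.6, 0.8, 162.6]
force: [-0.8, -0.1, 1.3]
grip_width: 0.087
```

```bash
python3 lid.py pics/w4.png
```

```text
[ 0.6455 -0.0264  0.0381] [179.62   0.78 162.56] [-16.8  26.5  21.3  96.4 -11.2  58.3  80.8] 3.4167
pred px [307.61894111 269.91582758]
[  43  189  124  104 6085] [104.3 242.5] [ 0.5913 -0.1365  0.007 ] [0.0638 0.0719 0.    ] tool shift cm [  1.92 -12.15   3.01]
[ 265  225   82   81 2993] [306.1 265.2] [ 0.6394 -0.0306  0.007 ] [0.0513 0.0487 0.    ] tool shift cm [ 0.49 -0.6   3.1 ]
```

servo_tool([
  [1, [0.5, -0.7, 0], [0.4, 0.8, 0]],
  [1, [0.2, -0.2, 0], [0.2, 0.4, 0]],
  [1, [0, 0, 1], [0, 0, 0]],
  [1, [0, 0, 0.8], [0, 0, 0]],
  [1, [0, 0, 0], [0, 0, 0]],
  [1, [0, 0, 0], [0, 0, 0]],
])

```text
time_s: 3.97
tool_pos: [0.6372, -0.034, 0.0221]
tool_rot: [-179.8, -0.3, 162.5]
force: [-0.2, -0.6, 0.1]
grip_width: 0.087
```

```bash
python3 lid.py pics/w4.png
```

```text
[ 0.6372 -0.034   0.0221] [-179.81   -0.26  162.54] [-16.2  27.6  21.3  97.  -11.3  57.8  81.5] 3.9667
pred px [325.43101907 291.28722894]
[  44  205  132  106 5698] [109.1 260.8] [ 0.591  -0.1364  0.007 ] [0.0628 0.0722 0.    ] tool shift cm [  1.33 -11.15   1.55]
[ 280  243   88   79 3181] [323.5 286.4] [ 0.6396 -0.0307  0.007 ] [0.0503 0.0485 0.    ] tool shift cm [-0.14  0.39  1.51]
```

servo_tool([
  [1, [-0.15, 0.35, 0], [0, 0, 0]],
  [1, [0, 0, 1], [0, 0, 0]],
  [1, [0, 0, 0.6], [0, 0, 0]],
  [1, [0, 0, 0], [0, 0, 0]],
  [1, [0, 0, 0], [0, 0, 0]],
])

```text
time_s: 4.43
tool_pos: [0.6398, -0.0302, 0.004]
tool_rot: [-179.8, -0.3, 162.6]
force: [0.1, -0.4, 0.3]
grip_width: 0.087
```

servo_tool([
  [0, [0, 0, 0], [0, 0, 0]],
  [0, [0, 0, 0], [0, 0, 0]],
  [0, [0, 0, 0], [0, 0, 0]],
  [0, [0, 0, 0], [0, 0, 0]],
  [0, [0, 0, 0], [0, 0, 0]],
  [0, [0, 0, 0], [0, 0, 0]],
  [0, [0, 0, 0], [0, 0, 0]],
  [0, [0, 0, 0], [0, 0, 0]],
], force=50)

```text
time_s: 5.1
tool_pos: [0.6401, -0.0304, 0.0046]
tool_rot: [-179.8, -0.2, 162.6]
force: [0.6, -0.2, 0.3]
grip_width: 0.0461
```

servo_tool([
  [0, [0, 0, -1], [0, 0, 0]],
  [0, [0, 0, -2], [0, 0, 0]],
  [0, [0, 0, -3], [0, 0, 0]],
  [0, [0, 0, -3], [0, 0, 0]],
  [0, [0, 0, -3], [0, 0, 0]],
  [0, [0, 0, -2], [0, 0, 0]],
  [0, [0, 0, 0], [0, 0, 0]],
  [0, [0, 0, 0], [0, 0, 0]],
])

```text
time_s: 5.77
tool_pos: [0.6394, -0.0306, 0.1537]
tool_rot: [-179.8, -0.4, 162.5]
force: [-0.2, -0.1, -0.9]
grip_width: 0.0462
```

```bash
python3 - <<'E'
from h import *
o=env.get_obs(); print(o['tool_pos'].round(4),o['tool_rot'].round(2),o['grip_width'])
im,K,Rw,C=cam('wrist'); cv2.imwrite('pics/w5.png',im)
T=R.from_euler('xyz',o['tool_rot'],degrees=True).as_matrix()
print('lid top centre expected px',proj(o['tool_pos']+T@[0,0,-.008],K,Rw,C))
d=np.array([.5092,.2113,.13])-o['tool_pos']; print('tool shift cm',(T.T@d*100).round(2))
E
```

```text
[ 0.6394 -0.0306  0.1537] [-179.77   -0.37  162.52] 0.04622173836371634
lid top centre expected px [316.28382796 303.4548996 ]
tool shift cm [19.67 19.17  2.42]
```

View pics/w5.png

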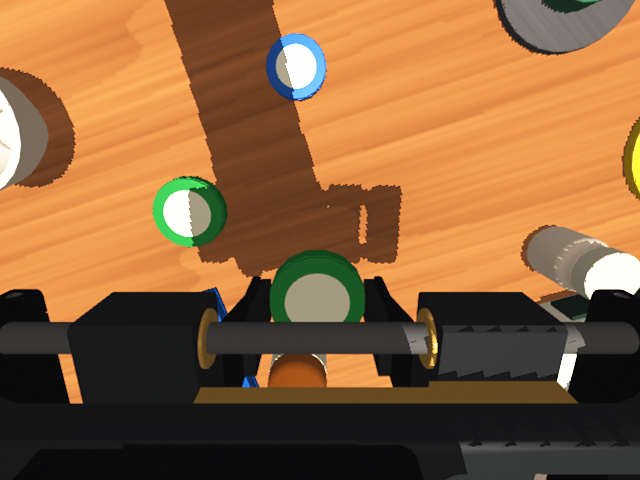

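The lid is held level at (317,298), with its centre where I expected it relative to the TCP, about (316,303). Now to the jar.

servo_tool([
  [0, [1.5, 1.5, 0], [0, 0, 0]],
  [0, [2.6, 2.5, 0], [0, 0, 0]],
  [0, [2.6, 2.5, 0], [0, 0, 0]],
  [0, [2.6, 2.5, 0], [0, 0, 0]],
  [0, [2.6, 2.5, 0], [0, 0, 0]],
  [0, [2.6, 2.5, 0], [0, 0, 0]],
  [0, [2.6, 2.5, 0], [0, 0, 0]],
  [0, [1.5, 1.5, 0], [0, 0, 0]],
  [0, [0, 0, 0], [0, 0, 0]],
  [0, [0, 0, 0], [0, 0, 0]],
])

```text
time_s: 6.65
tool_pos: [0.5026, 0.2011, 0.1386]
tool_rot: [-178.8, -1.2, 162.2]
force: [0.9, -1.1, -1.4]
grip_width: 0.0469
```

```bash
cat > tgt.py <<'E'
from h import *
o=env.get_obs(); print(o['tool_pos'].round(4),o['tool_rot'].round(2),o['force'].round(1),round(o['grip_width'],4),o['time_s'])
Rt=R.from_euler('xyz',o['tool_rot'],degrees=True); T=Rt.as_matrix()
d=np.array([.5092,.2113,.0746])-o['tool_pos']; print('shift cm to home',(T.T@d*100).round(2))
Rd=R.from_euler('xyz',[180,0,o['tool_rot'][2]],degrees=True); print('turn',(Rt.inv()*Rd).as_rotvec(degrees=True).round(2))
E
python3 tgt.py
```

```text
[0.5026 0.2011 0.1386] [-178.76   -1.23  162.2 ] [ 0.9 -1.1 -1.4] 0.0469 6.65
shift cm to home [-0.45  1.31  6.36]
turn [-1.24 -1.23  0.01]
```

servo_tool([
  [0, [-0.3, 0.9, 0], [-1.2, -1.2, 0]],
  [0, [0, 0, 0], [0, 0, 0]],
  [0, [0, 0, 1.5], [0, 0, 0]],
  [0, [0, 0, 1], [0, 0, 0]],
  [0, [0, 0, 0], [0, 0, 0]],
  [0, [0, 0, 0], [0, 0, 0]],
])

```text
time_s: 7.15
tool_pos: [0.5085, 0.201, 0.1083]
tool_rot: [-179.5, -0.2, 161.8]
force: [0.1, 0.3, 0.2]
grip_width: 0.0466
```

```bash
python3 tgt.py
```

```text
[0.5085 0.201  0.1083] [-179.48   -0.23  161.78] [0.1 0.3 0.2] 0.0466 7.15
shift cm to home [0.24 1.03 3.36]
turn [-0.52 -0.23  0.  ]
```

servo_tool([
  [0, [0.25, 1.0, 0], [-0.5, -0.2, 0]],
  [0, [0, 0, 0], [0, 0, 0]],
  [0, [0, 0, 0.8], [0, 0, 0]],
  [0, [0, 0, 0], [0, 0, 0]],
  [0, [0, 0, 0], [0, 0, 0]],
])

```text
time_s: 7.57
tool_pos: [0.5109, 0.211, 0.1007]
tool_rot: [179.9, 0.1, 161.6]
force: [0.3, 0.0, -0.3]
grip_width: 0.0463
```

```bash
python3 tgt.py; python3 - <<'E'
from h import *
im,K,Rw,C=cam('wrist'); print(proj([.5092,.2113,.07],K,Rw,C)); cv2.imwrite('pics/w6.png',im[180:420,160:480].repeat(2,0).repeat(2,1))
s,K,Rw,C=cam('scene'); cv2.imwrite('pics/s6.png',cv2.resize(s[110:230,300:440],None,fx=4,fy=4,interpolation=cv2.INTER_CUBIC))
E
```

```text
[0.5109 0.211  0.1007] [1.7995e+02 6.0000e-02 1.6163e+02] [ 0.3  0.  -0.3] 0.0463 7.5667
shift cm to home [ 0.17 -0.03  2.61]
turn [0.05 0.06 0.  ]
[315.88867355 270.50849684]
```

View pics/w6.png

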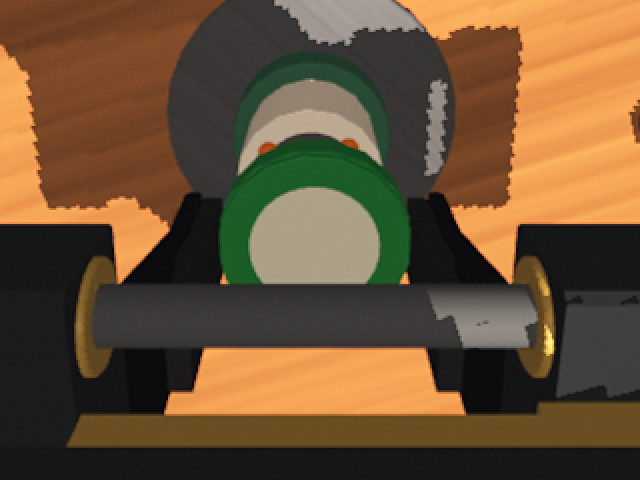

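The lid sits left-right over the jar, with two catches visible just beyond the rim. I'll measure the held lid's centre from its white disc.

```bash
python3 - <<'E'
from h import *
from scipy.optimize import least_squares
o=env.get_obs(); T=R.from_euler('xyz',o['tool_rot'],degrees=True).as_matrix()
im,K,Rw,C=cam('wrist'); hsv=cv2.cvtColor(im,cv2.COLOR_BGR2HSV).astype(int)
g=(hsv[...,0]>45)&(hsv[...,0]<85)&(hsv[...,1]>90)&(hsv[...,2]>40)
z=o['tool_pos'][2]-.0046+.012
P=[]
for r in range(276,320):          # white disc edges per row = green->non-green inside lid
    c=np.where(g[r,265:370])[0]+265
    if len(c)<4: continue
    gaps=np.where(np.diff(c)>8)[0]
    if len(gaps)==1:
        i=gaps[0]; P+= [(c[i]+.5,r),(c[i+1]-.5,r)]
W=np.array([ray(p,z,K,Rw,C)[:2] for p in P])
f=least_squares(lambda q:np.hypot(*(W-q[:2]).T)-q[2],[.51,.211,.016],loss='soft_l1',f_scale=.0005)
print(len(P),f.x.round(4),'rms',np.sqrt(np.mean(f.fun**2)))
d=np.r_[f.x[:2],z]-o['tool_pos']; print('lid centre rel TCP, tool cm',(T.T@d*100).round(2),'TCP',o['tool_pos'].round(4))
print('lid->jar tool cm',(T.T@(np.array([.5092,.2113,z])-np.r_[f.x[:2],z])*100).round(2))
E
```

```text
88 [0.5109 0.2111 0.016 ] rms 0.0001324527208239953
lid centre rel TCP, tool cm [-0.03  0.02 -0.74] TCP [0.5105 0.2109 0.1005]
lid->jar tool cm [ 0.17 -0.03 -0.  ]
```

servo_tool([
  [0, [0.2, 0, 0], [0, 0, 0]],
  [0, [0, 0, 0.6], [0, 0, 0]],
  [0, [0, 0, 0.5], [0, 0, 0]],
  [0, [0, 0, 0], [0, 0, 0]],
  [0, [0, 0, 0], [0, 0, 0]],
])

```text
time_s: 8.13
tool_pos: [0.5087, 0.2117, 0.089]
tool_rot: [179.9, 0.1, 161.6]
force: [0.2, -0.2, 0.5]
grip_width: 0.0463
```

```bash
python3 tgt.py
```

```text
[0.5087 0.2117 0.089 ] [1.7992e+02 7.0000e-02 1.6163e+02] [ 0.2 -0.2  0.5] 0.0463 8.1333
shift cm to home [-0.06 -0.02  1.44]
turn [0.08 0.07 0.  ]
```

servo_tool([
  [0, [-0.03, 0, 0.3], [0, 0, 0]],
  [0, [0, 0, 0.3], [0, 0, 0]],
  [0, [0, 0, 0.1], [0, 0, 0]],
  [0, [0, 0, 0], [0, 0, 0]],
])

```text
time_s: 8.47
tool_pos: [0.5091, 0.2115, 0.0818]
tool_rot: [179.9, 0.1, 161.6]
force: [-0.7, -0.7, 2.6]
grip_width: 0.0465
```

```bash
python3 tgt.py
```

```text
[0.5091 0.2115 0.0818] [1.7993e+02 6.0000e-02 1.6162e+02] [-0.7 -0.7  2.6] 0.0465 8.4667
shift cm to home [-0.01 -0.02  0.72]
turn [0.07 0.06 0.  ]
```

Contact is starting (2.6 N) at the expected height, with the lid centred. I press in small steps.

servo_tool([
  [0, [0, 0, 0.15], [0, 0, 0]],
  [0, [0, 0, 0.1], [0, 0, 0]],
  [0, [0, 0, 0], [0, 0, 0]],
], force=60)

```text
time_s: 8.72
tool_pos: [0.5095, 0.2112, 0.0818]
tool_rot: [179.9, 0.1, 161.6]
force: [-0.3, 0.4, 1.6]
grip_width: 0.0465
```

servo_tool([
  [0, [0, 0, 0.15], [0, 0, 0]],
  [0, [0, 0, 0.15], [0, 0, 0]],
])

```text
time_s: 8.88
tool_pos: [0.5103, 0.2113, 0.0811]
tool_rot: [179.8, 0.1, 161.6]
force: [-2.8, -2.5, 11.5]
grip_width: 0.046
```

```bash
python3 tgt.py
```

```text
[0.5103 0.2113 0.0811] [1.7985e+02 1.1000e-01 1.6157e+02] [-2.8 -2.5 11.5] 0.046 8.8833
shift cm to home [ 0.1  -0.03  0.65]
turn [0.15 0.11 0.  ]
```

servo_tool([
  [0, [0.05, 0, 0.25], [0, 0, 0]],
  [0, [0.05, 0, 0.25], [0, 0, 0]],
])

```text
time_s: 9.05
tool_pos: [0.5108, 0.2114, 0.0805]
tool_rot: [179.7, 0.2, 161.5]
force: [-6.7, -3.1, 17.2]
grip_width: 0.046
```

```bash
python3 tgt.py
```

```text
[0.5108 0.2114 0.0805] [179.75   0.21 161.54] [-6.7 -3.1 17.2] 0.046 9.05
shift cm to home [ 0.15 -0.07  0.59]
turn [0.25 0.21 0.  ]
```

servo_tool([
  [0, [0.15, -0.05, 0.25], [0.2, 0.2, 0]],
  [0, [0.15, -0.05, 0.25], [0, 0, 0]],
])

```text
time_s: 9.22
tool_pos: [0.5107, 0.2114, 0.0806]
tool_rot: [179.7, 0.3, 161.5]
force: [-2.1, -2.0, 13.6]
grip_width: 0.0464
```

```bash
python3 tgt.py; python3 - <<'E'
from h import *
a=[]
for n,(x,y) in(('scene',(300,100)),('wrist',(200,210))):
    s=cam(n)[0]; w=130 if n=='scene' else 240; a.append(cv2.resize(s[y:y+w,x:x+w],(395,395),interpolation=cv2.INTER_CUBIC))
cv2.imwrite('pics/s7.png',np.hstack(a))
E
```

```text
[0.5107 0.2114 0.0806] [179.74   0.27 161.49] [-2.1 -2.  13.6] 0.0464 9.2167
shift cm to home [ 0.15 -0.06  0.6 ]
turn [0.26 0.27 0.  ]
```

View pics/s7.png

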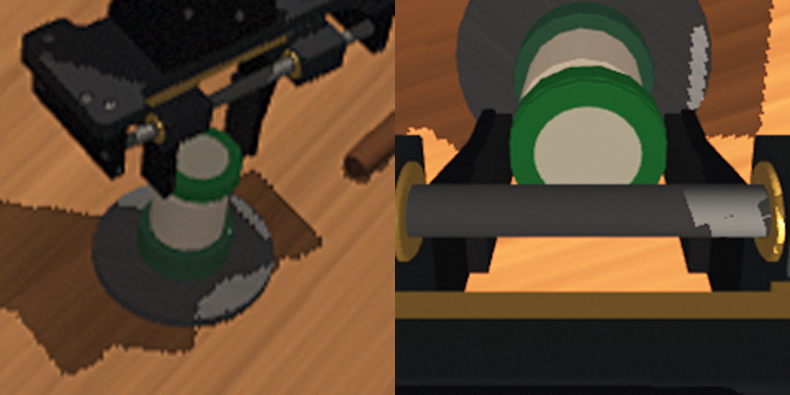

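The lid sits level and centred on the catches but hasn't clicked. The push scales with the commanded shift, so I raise it.

servo_tool([
  [0, [0.1, -0.05, 0.35], [0.2, 0.2, 0]],
  [0, [0.1, -0.05, 0.4], [0, 0, 0]],
  [0, [0.1, -0.05, 0.4], [0, 0, 0]],
])

```text
time_s: 9.57
tool_pos: [0.5116, 0.2114, 0.079]
tool_rot: [179.6, 0.4, 161.4]
force: [-5.4, -3.4, 20.5]
grip_width: 0.0462
```

```bash
python3 tgt.py
```

```text
[0.5116 0.2114 0.079 ] [179.58   0.39 161.4 ] [-5.4 -3.4 20.5] 0.0462 9.5667
shift cm to home [ 0.23 -0.09  0.43]
turn [0.42 0.39 0.  ]
```

servo_tool([
  [0, [0.3, -0.05, 0.3], [0.4, 0.4, 0]],
  [0, [0.25, -0.05, 0.4], [0.3, 0.3, 0]],
  [0, [0.25, -0.05, 0.45], [0.3, 0.3, 0]],
])

```text
time_s: 9.82
tool_pos: [0.5112, 0.2112, 0.0781]
tool_rot: [-179.8, 0.1, 161.2]
force: [-3.0, -3.0, 19.2]
grip_width: 0.0466
```

```bash
python3 tgt.py
```

```text
[0.5112 0.2112 0.0781] [-1.7984e+02  9.0000e-02  1.6124e+02] [-3.  -3.  19.2] 0.0466 9.8167
shift cm to home [ 0.19 -0.05  0.35]
turn [-0.16  0.09 -0.  ]
```

servo_tool([
  [0, [0.25, -0.05, 0.45], [0, 0.2, 0]],
  [0, [0.25, -0.05, 0.45], [0, 0.2, 0]],
  [0, [0.2, -0.05, 0.45], [0, 0, 0]],
])

```text
time_s: 10.07
tool_pos: [0.5116, 0.2113, 0.0775]
tool_rot: [179.7, 0.3, 161.1]
force: [-4.7, -4.5, 23.6]
grip_width: 0.0465
```

```bash
python3 tgt.py; python3 - <<'E'
from h import *
a=[]
for n,(x,y) in(('scene',(300,100)),('wrist',(200,210))):
    s=cam(n)[0]; w=130 if n=='scene' else 240; a.append(cv2.resize(s[y:y+w,x:x+w],(395,395),interpolation=cv2.INTER_CUBIC))
cv2.imwrite('pics/s8.png',np.hstack(a))
E
```

```text
[0.5116 0.2113 0.0775] [179.71   0.31 161.1 ] [-4.7 -4.5 23.6] 0.0465 10.0667
shift cm to home [ 0.23 -0.08  0.29]
turn [0.29 0.31 0.  ]
```

View pics/s8.png

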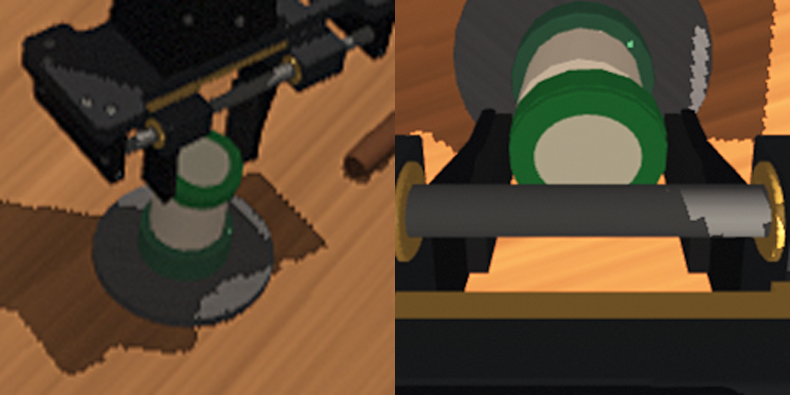

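```bash
cat > lidfit.py <<'E'
from h import *
from scipy.optimize import least_squares
o=env.get_obs(); T=R.from_euler('xyz',o['tool_rot'],degrees=True).as_matrix()
im,K,Rw,C=cam('wrist'); hsv=cv2.cvtColor(im,cv2.COLOR_BGR2HSV).astype(int)
g=(hsv[...,0]>45)&(hsv[...,0]<85)&(hsv[...,1]>90)&(hsv[...,2]>40)
P=[]
for r in range(255,320):
    c=np.where(g[r,265:370])[0]+265
    if len(c)<4: continue
    gaps=np.where(np.diff(c)>8)[0]
    if len(gaps)==1: i=gaps[0]; P+=[(c[i]+.5,r),(c[i+1]-.5,r)]
def fz(q): 
    W=np.array([ray(p,q[2],K,Rw,C)[:2] for p in P]); return np.hypot(*(W-q[:2]).T)-.01605
f=least_squares(fz,[.51,.211,.085],x_scale=.01,loss='soft_l1',f_scale=.0005)
print(len(P),'lid top',f.x.round(4),'underside z',(f.x[2]-.012).round(4),'rms',np.sqrt(np.mean(f.fun**2)))
print('rel TCP tool cm',(T.T@(f.x-o['tool_pos'])*100).round(2),'TCP',o['tool_pos'].round(4),o['force'].round(1))
s,K,Rw,C=cam('scene'); hsv=cv2.cvtColor(s,cv2.COLOR_BGR2HSV).astype(int)
m=(hsv[...,0]>45)&(hsv[...,0]<85)&(hsv[...,1]>110)&(hsv[...,2]>30); m[:135]=0;m[172:]=0;m[:,:350]=0;m[:,385:]=0
c=np.where(m.any(1))[0]; k=np.where(m.any(0))[0]; print('scene green rows',c.min(),c.max(),'cols',k.min(),k.max(),'| right edge px pred at z=.07/.074: ',[max((proj([.5092+.024*np.cos(t),.2113+.024*np.sin(t),z],K,Rw,C)[1]) for t in np.arange(0,6.3,.05)).round(1) for z in(.07,.074,.078)])
E
python3 lidfit.py
```

```text
92 lid top [0.514  0.2107 0.0838] underside z 0.0718 rms 0.0048197094024365495
rel TCP tool cm [-0.24  0.02 -0.63] TCP [0.5117 0.2113 0.0775] [-4.9 -4.5 23.9]
scene green rows 143 171 cols 358 379 | right edge px pred at z=.07/.074:  [np.float64(168.6), np.float64(167.0), np.float64(165.4)]
```

```bash
sed -i 's/range(255,320)/range(277,320)/' lidfit.py; sed -i 's/^c=np.where(m.any(1)).*/col=m[:,362:376]; print("scene lid lower edge rows",[int(np.where(np.diff(np.where(col[:,j])[0])>1)[0][-1]) and (np.where(col[:,j])[0][np.where(np.diff(np.where(col[:,j])[0])>1)[0]]+0).tolist() for j in range(14) if (np.diff(np.where(col[:,j])[0])>1).any()], max(np.where(m.any(1))[0])); print("pred z .070 .074 .078",[round(max(proj([.5092+.024*np.cos(t),.2113+.024*np.sin(t),z],K,Rw,C)[1] for t in np.arange(0,6.3,.05)),1) for z in (.07,.074,.078)])/' lidfit.py; python3 lidfit.py; python3 - <<'E'
from h import *
s=cam('scene')[0]; hsv=cv2.cvtColor(s,cv2.COLOR_BGR2HSV)
for c in(364,368,372): print(c,[tuple(int(v) for v in hsv[r,c]) for r in range(158,174)])
E
```

```text
80 lid top [0.5151 0.2104 0.0826] underside z 0.0706 rms 0.0004087143469084457
rel TCP tool cm [-0.35  0.02 -0.51] TCP [0.5117 0.2114 0.0775] [-5.3 -4.5 23.3]
scene lid lower edge rows [[145], [145], [145], [146], [147], [148], [150, 165]] 171
pred z .070 .074 .078 [np.float64(168.6), np.float64(167.0), np.float64(165.4)]
364 [(20, 50, 113), (18, 52, 117), (24, 50, 101), (65, 150, 68), (67, 187, 64), (66, 182, 66), (66, 162, 66), (66, 165, 62), (65, 178, 56), (67, 191, 52), (46, 78, 72), (20, 55, 106), (15, 58, 115), (16, 56, 110), (16, 54, 109), (15, 56, 110)]
368 [(20, 50, 112), (18, 49, 115), (20, 51, 111), (40, 62, 87), (67, 205, 61), (67, 167, 67), (66, 161, 68), (66, 167, 64), (64, 167, 55), (68, 199, 50), (59, 96, 61), (26, 49, 89), (15, 55, 112), (16, 56, 109), (18, 57, 108), (18, 52, 107)]
372 [(18, 50, 118), (22, 54, 109), (52, 82, 81), (68, 187, 64), (66, 174, 66), (66, 169, 68), (66, 167, 64), (69, 194, 54), (67, 195, 51), (60, 107, 57), (28, 54, 85), (14, 56, 110), (15, 58, 106), (16, 54, 104), (14, 57, 103), (17, 61, 105)]
```

```bash
cat >> lidfit.py <<'E'
print(sorted(set(p[1] for p in P))[::6])
im,K,Rw,C=cam('wrist'); P=[p for p in P if p[1]<316]
for z in(.082,.084,.086,.088):
    W=np.array([ray(p,z,K,Rw,C)[:2] for p in P])
    q=least_squares(lambda q:np.hypot(*(W-q[:2]).T)-q[2],[.51,.211,.016],loss='soft_l1',f_scale=.0003)
    print(z,q.x.round(4),np.sqrt(np.mean(q.fun**2)).round(5))
cv2.imwrite('pics/w9.png',cv2.resize(im[230:330,250:390],None,fx=5,fy=5,interpolation=cv2.INTER_CUBIC))
cv2.imwrite('pics/s9.png',cv2.resize(s[130:190,330:400],None,fx=8,fy=8,interpolation=cv2.INTER_CUBIC))
E
python3 lidfit.py
```

```text
80 lid top [0.5151 0.2104 0.0826] underside z 0.0706 rms 0.0004059170609775524
rel TCP tool cm [-0.36  0.03 -0.51] TCP [0.5117 0.2113 0.0775] [-4.6 -3.4 23.6]
scene lid lower edge rows [[145], [145], [145], [146], [147], [148], [150, 165]] 171
pred z .070 .074 .078 [np.float64(168.6), np.float64(167.0), np.float64(165.4)]
[280, 286, 292, 298, 304, 310, 316]
0.082 [0.5158 0.2102 0.0163] 0.00034
0.084 [0.5148 0.2105 0.0161] 0.00033
0.086 [0.5138 0.2108 0.0159] 0.00033
0.088 [0.5128 0.2112 0.0157] 0.00033
```

View pics/w9.png

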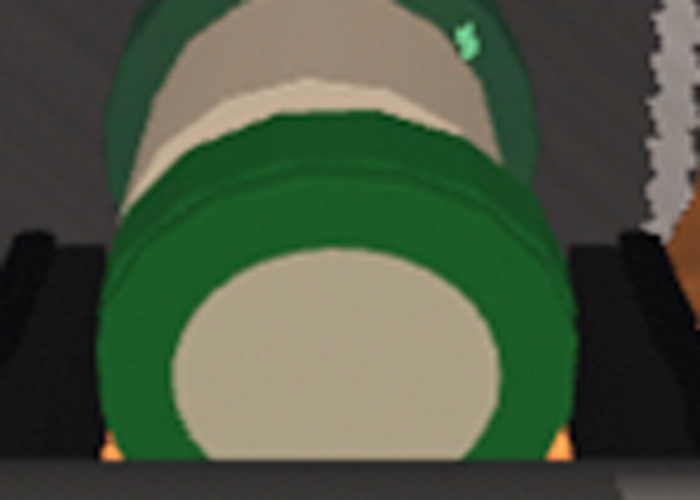

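The white disc looks more foreshortened than before and more of the near side wall shows. The lid has pivoted about the jaw axis under the push. I release it, look, and then push on the middle with shut fingers.

servo_tool([
  [0, [0, 0, 0], [0, 0, 0]],
  [0, [0, 0, 0], [0, 0, 0]],
  [0.75, [0, 0, 0], [0, 0, 0]],
  [0.75, [0, 0, 0], [0, 0, 0]],
  [0.75, [0, 0, 0], [0, 0, 0]],
  [0.75, [0, 0, 0], [0, 0, 0]],
  [0.75, [0, 0, 0], [0, 0, 0]],
  [0.75, [0, 0, -1.5], [0, 0, 0]],
  [0.75, [0, 0, -3], [0, 0, 0]],
  [0.75, [0, 0, 0], [0, 0, 0]],
  [0.75, [0, 0, 0], [0, 0, 0]],
])

```text
time_s: 11.48
tool_pos: [0.5101, 0.2109, 0.1215]
tool_rot: [179.9, 0.2, 161.1]
force: [-0.6, -0.3, -0.9]
grip_width: 0.0655
```

```bash
python3 tgt.py; python3 - <<'E'
from h import *
a=[]
for n,(x,y,w) in(('scene',(330,130,65)),('wrist',(230,190,180))):
    s,K,Rw,C=cam(n); a.append(cv2.resize(s[y:y+w,x:x+w],(395,395),interpolation=cv2.INTER_CUBIC))
print(proj([.5092,.2113,.082],K,Rw,C))
cv2.imwrite('pics/s10.png',np.hstack(a))
E
```

```text
[0.5101 0.2109 0.1215] [179.85   0.2  161.13] [-0.6 -0.3 -0.9] 0.0655 11.4833
shift cm to home [ 0.12 -0.01  4.69]
turn [0.15 0.2  0.  ]
[315.40959902 264.78971978]
```

View pics/s10.png

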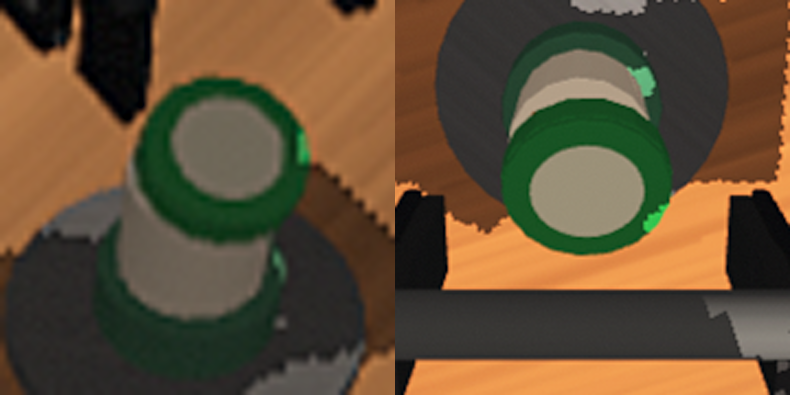

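The lid rests on the jar tilted and off toward +x. Its disc centre is at wrist (317,277), against (315,265) if home. I'll fit its full pose from both views.

```bash
cat > pose.py <<'E'
from h import *
from scipy.optimize import least_squares
def contour(n,p0,loc):
    im,K,Rw,C=cam(n); hsv=cv2.cvtColor(im,cv2.COLOR_BGR2HSV).astype(int)
    g=((hsv[...,0]>42)&(hsv[...,0]<88)&(hsv[...,1]>85)).astype(np.uint8)
    m=np.zeros_like(g); w=int(loc); x,y=map(int,p0)
    sub=1-g[y-w:y+w,x-w:x+w]; k,l,s,c=cv2.connectedComponentsWithStats(sub,connectivity=4)
    lab=l[w,w]; b=(l==lab).astype(np.uint8); cs,_=cv2.findContours(b,cv2.RETR_EXTERNAL,cv2.CHAIN_APPROX_NONE)
    c=max(cs,key=len)[:,0,:]+[x-w,y-w]; e=cv2.fitEllipse(cv2.convexHull(c.astype(np.int32))); print(n,'area',int(s[lab,4]),np.round(e,1) if 0 else [np.round(v,1) for v in e]); return e,K,Rw,C
def fit(pw,ps):
    E=[contour('wrist',pw,45),contour('scene',ps,17),]
    def pts(q,K,Rw,C):
        n=np.array([q[3],q[4],1]);n/=np.linalg.norm(n);u=np.cross(n,[0,1,0]);u/=np.linalg.norm(u);v=np.cross(n,u)
        t=np.arange(0,2*np.pi,.2)[:,None]; Pw=q[:3]+q[5]*(np.cos(t)*u+np.sin(t)*v)
        return np.array([proj(P,K,Rw,C) for P in Pw])
    def res(q):
        r=[]
        for (c,ax,a),K,Rw,C in E:
            p=pts(q,K,Rw,C)-c; a=np.radians(a); d=p@np.array([[np.cos(a),-np.sin(a)],[np.sin(a),np.cos(a)]])
            A=np.array(ax)/2; r.append((np.hypot(*(d/A).T)-1)*A.mean())
        return np.r_[np.concatenate(r),(q[5]-.01605)*5e3,]
    f=least_squares(res,[.511,.211,.088,0,0,.016],x_scale=[.01,.01,.01,.1,.1,.001])
    q=f.x; print('top centre',q[:3].round(4),'tilt nx,ny deg',np.degrees(np.arctan(q[3:5])).round(1),'r',q[5].round(4),'rms px',np.sqrt(np.mean(f.fun**2)).round(2))
    n=np.array([q[3],q[4],1]);n/=np.linalg.norm(n); print('underside centre',(q[:3]-.012*n).round(4)); return q
if __name__=='__main__':
    import sys; a=list(map(float,sys.argv[1:])); fit(a[:2],a[2:])
E
python3 pose.py 317 277 366 154
```

```text
wrist area 1720 [array([317.5, 277.4]), array([41.5, 52.2]), np.float64(88.8)]
scene area 254 [array([367.2, 153.8]), array([16.6, 19. ]), np.float64(115.6)]
top centre [0.516  0.2102 0.0861] tilt nx,ny deg [15.  -5.1] r 0.016 rms px 0.46
underside centre [0.5129 0.2112 0.0746]
```

The pose explains it. The lid is tilted 15° about the jaw axis and 3.7 mm too far in +x, so the near bead sits on the stud top. I'll tilt the tool to match, re-grip, lift, level and re-place it, then push with shut fingers.

servo_tool([
  [0.85, [0, 0, 0], [0, 5, 0]],
  [0.85, [0, 0, 0], [0, 5, 0]],
  [0.85, [0, 0, 0], [0, 5, 0]],
  [0.85, [0, 0, 0], [0, 0, 0]],
  [0.85, [0, 0, 0], [0, 0, 0]],
])

```text
time_s: 12.1
tool_pos: [0.5059, 0.2118, 0.1166]
tool_rot: [-179.9, -15.8, 161.3]
force: [0.7, 0.6, 0.4]
grip_width: 0.0736
```

```bash
cat > tgt.py <<'E'
from h import *
import sys
t=list(map(float,sys.argv[1:])) or [.5092,.2113,.0746]; n=t[3:5] if len(t)>3 else [0,0]
o=env.get_obs(); print(o['tool_pos'].round(4),o['tool_rot'].round(2),o['force'].round(1),round(o['grip_width'],4),o['time_s'])
Rt=R.from_euler('xyz',o['tool_rot'],degrees=True); T=Rt.as_matrix()
print('shift cm',(T.T@(np.array(t[:3])-o['tool_pos'])*100).round(2))
N=np.array([np.tan(np.radians(n[0])),np.tan(np.radians(n[1])),1]); N/=np.linalg.norm(N)
a=np.cross([0,0,1],T.T@-N); s=np.linalg.norm(a); print('turn deg',np.degrees(a/max(s,1e-9)*np.arcsin(min(s,1))).round(2))
E
python3 tgt.py .5141 .2109 .079 15 -5.1
```

```text
[0.5059 0.2118 0.1166] [-179.93  -15.75  161.35] [0.7 0.6 0.4] 0.0736 12.1
shift cm [-1.8   0.18  3.4 ]
turn deg [-0.01  0.02  0.  ]
```

servo_tool([
  [0.85, [-1.8, 0.2, 0], [0, 0, 0]],
  [0.85, [0, 0, 0], [0, 0, 0]],
  [0.85, [0, 0, 1], [0, 0, 0]],
  [0.85, [0, 0, 0.5], [0, 0, 0]],
  [0.85, [0, 0, 0], [0, 0, 0]],
  [0.85, [0, 0, 0], [0, 0, 0]],
])

```text
time_s: 12.6
tool_pos: [0.5139, 0.2115, 0.0944]
tool_rot: [-179.8, -15.7, 161.6]
force: [-0.0, -0.5, -0.3]
grip_width: 0.0739
```

```bash
python3 tgt.py .5141 .2109 .079 15 -5.1
```

```text
[0.5139 0.2115 0.0944] [-179.8   -15.65  161.56] [-0.  -0.5 -0.3] 0.0739 12.6
shift cm [-0.45 -0.04  1.47]
turn deg [-0.19  0.12  0.  ]
```

servo_tool([
  [0.85, [-0.45, 0, 0], [0, 0, 0]],
  [0.85, [0, 0, 0.7], [0, 0, 0]],
  [0.85, [0, 0, 0.5], [0, 0, 0]],
  [0.85, [0, 0, 0], [0, 0, 0]],
  [0.85, [0, 0, 0], [0, 0, 0]],
])

```text
time_s: 13.02
tool_pos: [0.5139, 0.2124, 0.0812]
tool_rot: [-179.9, -15.6, 161.7]
force: [0.2, 0.2, 0.8]
grip_width: 0.0738
```

```bash
python3 tgt.py .5141 .2109 .079 15 -5.1
```

```text
[0.5139 0.2124 0.0812] [-179.89  -15.61  161.7 ] [0.2 0.2 0.8] 0.0738 13.0167
shift cm [-0.12 -0.13  0.2 ]
turn deg [-0.14  0.17  0.  ]
```

servo_tool([
  [0.85, [-0.12, -0.13, 0.2], [0, 0, 0]],
  [0.85, [0, 0, 0], [0, 0, 0]],
  [0, [0, 0, 0], [0, 0, 0]],
  [0, [0, 0, 0], [0, 0, 0]],
  [0, [0, 0, 0], [0, 0, 0]],
  [0, [0, 0, 0], [0, 0, 0]],
  [0, [0, 0, 0], [0, 0, 0]],
  [0, [0, 0, 0], [0, 0, 0]],
  [0, [0, 0, -1], [0, 0, 0]],
  [0, [0, 0, -1.5], [0, 0, 0]],
  [0, [0, 0, -1], [0, 0, 0]],
  [0, [0, 0, 0], [0, -5, 0]],
  [0, [0, 0, 0], [0, -5, 0]],
  [0, [0, 0, 0], [0, -5, 0]],
  [0, [0, 0, 0], [0, 0, 0]],
  [0, [0, 0, 0], [0, 0, 0]],
], force=50)

```text
time_s: 14.35
tool_pos: [0.5276, 0.2061, 0.1182]
tool_rot: [180.0, 0.1, 161.5]
force: [0.3, 0.2, -0.2]
grip_width: 0.0464
```

```bash
python3 tgt.py; cat > held.py <<'E'
# pose of the held lid's white disc; the rod hides its lower part, so fit on visible arc of both views
from h import *
from scipy.optimize import least_squares
o=env.get_obs(); T=R.from_euler('xyz',o['tool_rot'],degrees=True).as_matrix()
im,K,Rw,C=cam('wrist'); hsv=cv2.cvtColor(im,cv2.COLOR_BGR2HSV).astype(int)
g=(hsv[...,0]>45)&(hsv[...,0]<85)&(hsv[...,1]>90)&(hsv[...,2]>40)
P=[]
for r in range(270,318):
    c=np.where(g[r,265:370])[0]+265
    if len(c)<4: continue
    i=np.argmax(np.diff(c))
    if np.diff(c)[i]>15: P+=[(c[i]+.5,r),(c[i+1]-.5,r)]
def res(q): # lid-centre shift in tool x,y ; tilt about tool y ; disc 7.4 mm above TCP
    n=T@np.array([np.sin(q[2]),0,-np.cos(q[2])]); c=o['tool_pos']+T@np.array([q[0],q[1],-.0014])+n*.006
    out=[]
    for p in P:
        d=Rw@np.linalg.solve(K,[p[0],p[1],1]); X=C+d*(n@(c-C))/(n@d); out.append(np.linalg.norm(X-c)-.01605)
    return np.array(out)
f=least_squares(res,[0,0,0],x_scale=[.01,.01,.1],loss='soft_l1',f_scale=.0003)
print(len(P),'offset mm',(f.x[:2]*1e3).round(2),'tilt about jaw deg',np.degrees(f.x[2]).round(2),'rms mm',(1e3*np.sqrt(np.mean(f.fun**2))).round(2))
E
python3 held.py
```

```text
[0.5276 0.2061 0.1182] [1.7998e+02 1.2000e-01 1.6150e+02] [ 0.3  0.2 -0.2] 0.0464 14.35
shift cm [ 1.92 -0.09  4.35]
turn deg [ 0.02  0.12 -0.  ]
92 offset mm [1.01 0.32] tilt about jaw deg -1.73 rms mm 0.17
```

The lid is re-gripped and level within 2°. I move back over the jar.

servo_tool([
  [0, [1.0, -0.1, 0], [0, -1.5, 0]],
  [0, [0.7, 0, 0], [0, 0, 0]],
  [0, [0, 0, 0], [0, 0, 0]],
  [0, [0, 0, 1], [0, 0, 0]],
  [0, [0, 0, 0.8], [0, 0, 0]],
  [0, [0, 0, 0], [0, 0, 0]],
  [0, [0, 0, 0], [0, 0, 0]],
])

```text
time_s: 14.98
tool_pos: [0.5163, 0.2073, 0.0981]
tool_rot: [-179.9, 1.4, 161.0]
force: [0.4, -0.5, -0.1]
grip_width: 0.0463
```

```bash
python3 tgt.py; python3 held.py
```

```text
[0.5163 0.2073 0.0981] [-179.92    1.37  161.03] [ 0.4 -0.5 -0.1] 0.0463 14.9833
shift cm [0.86 0.15 2.33]
turn deg [-0.08  1.37  0.  ]
92 offset mm [1.05 0.33] tilt about jaw deg -1.56 rms mm 0.17
```

servo_tool([
  [0, [0.8, 0.12, 0], [0, 0, 0]],
  [0, [0, 0, 0], [0, 0, 0]],
  [0, [0, 0, 0.6], [0, 0, 0]],
  [0, [0, 0, 0], [0, 0, 0]],
  [0, [0, 0, 0], [0, 0, 0]],
])

```text
time_s: 15.45
tool_pos: [0.5088, 0.2111, 0.0912]
tool_rot: [-179.9, 1.3, 161.0]
force: [-0.5, 0.0, -0.0]
grip_width: 0.0464
```

```bash
python3 tgt.py; python3 held.py
```

```text
[0.5088 0.2111 0.0912] [-179.89    1.34  161.  ] [-0.5  0.  -0. ] 0.0464 15.45
shift cm [0.01 0.04 1.66]
turn deg [-0.11  1.34  0.  ]
92 offset mm [1.04 0.32] tilt about jaw deg -1.48 rms mm 0.17
```

servo_tool([
  [0, [-0.1, 0, 0.3], [0, 0, 0]],
  [0, [0, 0, 0.3], [0, 0, 0]],
  [0, [0, 0, 0.2], [0, 0, 0]],
  [0, [0, 0, 0], [0, 0, 0]],
])

```text
time_s: 15.83
tool_pos: [0.5102, 0.2108, 0.0829]
tool_rot: [-179.9, 1.4, 161.0]
force: [-1.1, 0.3, 2.6]
grip_width: 0.0468
```

```bash
python3 tgt.py
```

```text
[0.5102 0.2108 0.0829] [-179.93    1.36  161.01] [-1.1  0.3  2.6] 0.0468 15.8333
shift cm [0.13 0.01 0.83]
turn deg [-0.07  1.36  0.  ]
```

Contact, with the lid centred to about 0.3 mm. I release it and look.

servo_tool([
  [0, [0, 0, 0], [0, 0, 0]],
  [0.8, [0, 0, 0], [0, 0, 0]],
  [0.8, [0, 0, 0], [0, 0, 0]],
  [0.8, [0, 0, 0], [0, 0, 0]],
  [0.8, [0, 0, 0], [0, 0, 0]],
  [0.8, [0, 0, 0], [0, 0, 0]],
  [0.8, [0, 0, -1.5], [0, 0, 0]],
  [0.8, [0, 0, -2], [0, 1.3, 0]],
  [0.8, [0, 0, 0], [0, 0, 0]],
  [0.8, [0, 0, 0], [0, 0, 0]],
])

```text
time_s: 16.67
tool_pos: [0.5086, 0.2107, 0.1179]
tool_rot: [-179.8, -0.1, 161.0]
force: [-0.3, -0.4, -1.2]
grip_width: 0.0694
```

```bash
python3 tgt.py; python3 - <<'E'
from h import *
from pose import fit
c=[]
for n in('wrist','scene'):
    im,K,Rw,C=cam(n); c+=list(proj([.5092,.2113,.089],K,Rw,C))
print(np.round(c)); fit(c[:2],c[2:])
E
```

```text
[0.5086 0.2107 0.1179] [-1.7982e+02 -5.0000e-02  1.6101e+02] [-0.3 -0.4 -1.2] 0.0694 16.6667
shift cm [-0.04  0.09  4.33]
turn deg [-0.18 -0.05  0.  ]
[318. 275. 364. 150.]
wrist area 1776 [array([323.8, 280.3]), array([41.7, 53.7]), np.float64(67.2)]
scene area 210 [array([367.6, 151.5]), array([13.7, 18.8]), np.float64(128.4)]
top centre [0.5145 0.2136 0.0883] tilt nx,ny deg [18.1  8.4] r 0.016 rms px 0.41
underside centre [0.5108 0.2119 0.077 ]
```

The lid settled tilted again, low toward +x/+y. Either my jar centre is off in that direction or the release dragged it. I'll re-grip matching the tilt, lift it aside, and re-measure the bare jar.

```bash
python3 - <<'E'
from h import *
# jar base disc and stud from the first top picture
im,K,Rw,C=cam('top'); im=cv2.imread('pics/top0.png'); hsv=cv2.cvtColor(im,cv2.COLOR_BGR2HSV).astype(int)
s=np.zeros(im.shape[:2],np.uint8); s[225:290,190:258]=(hsv[225:290,190:258,1]<70)|((hsv[225:290,190:258,0]>40)&(hsv[225:290,190:258,0]<90))
n,l,st,c=cv2.connectedComponentsWithStats(s); k=1+np.argmax(st[1:,4]); ys,xs=np.where(l==k)
h=cv2.convexHull(np.c_[xs,ys].astype(np.int32)); e=cv2.fitEllipse(h); print('base',e,ray(e[0],.01,K,Rw,C).round(4), 2*np.sqrt(e[1][0]*e[1][1])/2/K[0,0]*(C[2]-.01))
v=hsv[240:275,200:240,2]; sat=hsv[240:275,200:240,1]
m=((v>60)&(v<170)&(sat<80)).astype(np.uint8); n,l,st,c=cv2.connectedComponentsWithStats(m,connectivity=4)
for k in range(1,n):
    if st[k,4]>40: print('grey',st[k],ray(c[k]+[200,240],.078,K,Rw,C).round(4))
E
python3 tgt.py .5120 .2124 .0813 18.1 8.4
```

```text
base ((224.1886444091797, 257.1429748535156), (52.96434783935547, 53.54142761230469), 64.21916961669922) [0.5087 0.2105 0.01  ] 0.10674002459060201
grey [  0   0  40  35 668] [0.5046 0.2102 0.078 ]
grey [  9   8  17  16 193] [0.5091 0.2104 0.078 ]
[0.508  0.2105 0.1171] [-1.7975e+02 -1.2000e-01  1.6102e+02] [-0.4 -0.2 -0.4] 0.07 16.9167
shift cm [-0.33  0.33  3.57]
turn deg [13.28 14.24 -0.  ]
```

servo_tool([
  [0.9, [0, 0, 0], [3.7, 4.7, 0]],
  [0.9, [0, 0, 0], [3.7, 4.7, 0]],
  [0.9, [0, 0, 0], [3.7, 4.7, 0]],
  [0.9, [0, 0, 0], [0, 0, 0]],
  [0.9, [0, 0, 0], [0, 0, 0]],
])

```text
time_s: 17.33
tool_pos: [0.5014, 0.2087, 0.1108]
tool_rot: [-167.4, -15.2, 159.4]
force: [-0.1, 0.8, 0.6]
grip_width: 0.0783
```

```bash
python3 tgt.py .5120 .2124 .0813 18.1 8.4
```

```text
[0.5014 0.2087 0.1108] [-167.43  -15.23  159.4 ] [-0.1  0.8  0.6] 0.0783 17.3333
shift cm [-1.61  1.27  2.4 ]
turn deg [ 1.22 -0.95  0.  ]
```

servo_tool([
  [0.9, [-1.6, 1.2, 0], [0, 0, 0]],
  [0.9, [-0.3, 0.1, 0], [0, 0, 0]],
  [0.9, [0, 0, 0.8], [0, 0, 0]],
  [0.9, [0, 0, 0], [0, 0, 0]],
  [0.9, [0, 0, 0], [0, 0, 0]],
])

```text
time_s: 17.75
tool_pos: [0.5171, 0.2126, 0.0956]
tool_rot: [-167.6, -15.1, 159.4]
force: [-0.4, -0.5, 0.4]
grip_width: 0.0782
```

```bash
python3 tgt.py .5120 .2124 .0813 18.1 8.4
```

```text
[0.5171 0.2126 0.0956] [-167.63  -15.06  159.45] [-0.4 -0.5  0.4] 0.0782 17.75
shift cm [0.08 0.13 1.51]
turn deg [ 1.41 -0.78  0.  ]
```

servo_tool([
  [0.9, [0, 0.1, 0.6], [0, 0, 0]],
  [0.9, [0, 0, 0.6], [0, 0, 0]],
  [0.9, [0, 0, 0.2], [0, 0, 0]],
  [0.9, [0, 0, 0], [0, 0, 0]],
  [0, [0, 0, 0], [0, 0, 0]],
  [0, [0, 0, 0], [0, 0, 0]],
  [0, [0, 0, 0], [0, 0, 0]],
  [0, [0, 0, 0], [0, 0, 0]],
  [0, [0, 0, 0], [0, 0, 0]],
  [0, [0, 0, 0], [0, 0, 0]],
  [0, [0, 0, 0], [0, 0, 0]],
  [0, [0, 0, -1], [0, 0, 0]],
  [0, [0, 0, -1.5], [0, 0, 0]],
  [0, [0, 0, -1], [0, 0, 0]],
  [0, [0, 0, 0], [-3.8, -4.7, 0]],
  [0, [0, 0, 0], [-3.8, -4.7, 0]],
  [0, [0, 0, 0], [-3.8, -4.7, 0]],
  [0, [0, 0, 0], [0, 0, 0]],
], force=50)

```text
time_s: 19.25
tool_pos: [0.5239, 0.2155, 0.1152]
tool_rot: [-179.5, -0.7, 161.0]
force: [-0.5, -1.0, -0.8]
grip_width: 0.0456
```

```bash
python3 tgt.py; python3 held.py
```

```text
[0.5239 0.2155 0.1152] [-179.53   -0.67  161.04] [-0.5 -1.  -0.8] 0.0456 19.25
shift cm [ 1.2  -0.84  4.09]
turn deg [-0.47 -0.67  0.  ]
86 offset mm [0.05 0.26] tilt about jaw deg -5.21 rms mm 0.29
```

servo_tool([
  [0, [-2.5, -0.8, -1.5], [-0.4, -0.6, 0]],
  [0, [-2.5, 0, -1], [0, 0, 0]],
  [0, [-1, 0, 0], [0, 0, 0]],
  [0, [0, 0, 0], [0, 0, 0]],
  [0, [0, 0, 0], [0, 0, 0]],
])

```text
time_s: 19.72
tool_pos: [0.5849, 0.1922, 0.145]
tool_rot: [-179.9, -0.2, 161.3]
force: [-0.5, 0.4, -0.8]
grip_width: 0.0458
```

```bash
python3 tgt.py; python3 held.py; python3 - <<'E'
from h import *
im,K,Rw,C=cam('wrist'); cv2.imwrite('pics/w12.png',im)
P={k:proj(v,K,Rw,C).round(1) for k,v in dict(stud=[.5088,.2108,.078],base=[.5088,.2108,.01]).items()}; print(P)
x,y=map(int,P['stud']); s=im[y-40:y+40,x-50:x+50]; hsv=cv2.cvtColor(s,cv2.COLOR_BGR2HSV).astype(int)
t=cv2.imread('pics/top0.png')[235:280,195:245]
m=((hsv[...,0]<16)&(hsv[...,1]>160)&(hsv[...,2]>90)).astype(np.uint8); n,l,st,c=cv2.connectedComponentsWithStats(m)
for k in range(1,n):
    w=ray(c[k]+[x-50,y-40],.076,K,Rw,C)
    if st[k,4]>3 and np.hypot(*(w[:2]-[.509,.211]))<.024: print('catch',st[k,4],w.round(4))
big=cv2.resize(im[max(0,y-60):y+90,x-100:x+100],(800,600),interpolation=cv2.INTER_CUBIC); cv2.imwrite('pics/v12.png',big)
for r in range(-16,17,4): print([int(v) for v in hsv[40+r,20:80:2,2]])
E
```

```text
[0.5849 0.1922 0.145 ] [-179.89   -0.22  161.28] [-0.5  0.4 -0.8] 0.0458 19.7167
shift cm [ 7.75 -0.6   7.07]
turn deg [-0.11 -0.22  0.  ]
86 offset mm [0.09 0.26] tilt about jaw deg -5.3 rms mm 0.28
{'stud': array([306. , 136.3]), 'base': array([308.6, 136.4])}
catch 20 [0.5013 0.2245 0.076 ]
catch 28 [0.4952 0.2025 0.076 ]
catch 9 [0.5225 0.2173 0.076 ]
catch 4 [0.5221 0.2205 0.076 ]
catch 23 [0.5171 0.1963 0.076 ]
catch 4 [0.5248 0.2196 0.076 ]
[168, 255, 255, 255, 255, 255, 255, 246, 204, 230, 230, 230, 231, 231, 232, 232, 232, 233, 232, 233, 234, 234, 217, 240, 253, 235, 255, 255, 255, 255]
[255, 255, 255, 255, 255, 234, 210, 229, 229, 230, 231, 230, 231, 231, 232, 232, 232, 233, 233, 233, 234, 234, 234, 234, 234, 244, 255, 255, 255, 255]
[255, 255, 255, 255, 255, 216, 229, 228, 230, 230, 230, 231, 231, 232, 232, 232, 232, 233, 234, 233, 234, 234, 234, 235, 234, 234, 255, 255, 255, 255]
[255, 255, 255, 255, 193, 230, 228, 228, 230, 229, 230, 230, 230, 231, 231, 232, 232, 233, 233, 233, 234, 234, 234, 234, 234, 235, 234, 255, 255, 255]
[255, 255, 255, 255, 171, 230, 228, 228, 229, 229, 230, 230, 231, 232, 231, 232, 231, 233, 233, 233, 234, 233, 234, 234, 234, 234, 234, 255, 255, 255]
[255, 255, 255, 255, 226, 227, 228, 229, 229, 229, 230, 230, 230, 231, 231, 232, 232, 233, 233, 233, 233, 234, 234, 234, 234, 237, 194, 255, 255, 255]
[255, 255, 255, 255, 247, 226, 228, 228, 229, 229, 230, 230, 231, 231, 231, 231, 232, 232, 233, 233, 234, 233, 233, 234, 233, 234, 246, 255, 255, 255]
[255, 255, 255, 255, 255, 236, 227, 229, 229, 229, 230, 230, 230, 231, 231, 232, 232, 232, 232, 232, 233, 233, 234, 234, 234, 236, 255, 255, 255, 255]
[79, 255, 255, 255, 255, 249, 231, 218, 224, 228, 228, 229, 229, 230, 230, 231, 231, 232, 231, 232, 232, 233, 228, 247, 255, 255, 251, 255, 255, 255]
```

```bash
python3 - <<'E'
from h import *
im,K,Rw,C=cam('wrist'); x,y=306,136; s=im[y-40:y+40,x-50:x+50]; hsv=cv2.cvtColor(s,cv2.COLOR_BGR2HSV).astype(int)
m=((hsv[...,2]>215)&(hsv[...,2]<238)).astype(np.uint8); m=cv2.morphologyEx(m,cv2.MORPH_OPEN,np.ones((7,7),np.uint8))
n,l,st,c=cv2.connectedComponentsWithStats(m); k=l[40,50]
cs,_=cv2.findContours((l==k).astype(np.uint8),cv2.RETR_EXTERNAL,cv2.CHAIN_APPROX_NONE); h=cv2.convexHull(cs[0]); e=cv2.fitEllipse(h)
p=np.array(e[0])+[x-50,y-40]; print('stud',st[k],e,'centre',ray(p,.078,K,Rw,C).round(4),'diam mm',(np.mean(e[1])/K[0,0]*np.linalg.norm(C-ray(p,.078,K,Rw,C))*1e3).round(1))
E
```

```text
stud [  30   19   43   47 1572] ((50.78029251098633, 41.729366302490234), (44.49468994140625, 46.77157211303711), 167.44427490234375) centre [0.5088 0.2112 0.078 ] diam mm 29.8
```

The jar centre is confirmed at (0.509, 0.211): the stud fit gives 29.8 mm diameter and the catch mean agrees. So the misplacement came from in-hand tilt and release. I'll set the lid flat on a clear bit of counter to reset it, re-grip low, and press it home gripped while compensating the +x drift.

servo_tool([
  [0, [-1.6, -3.1, 1], [0, 0, 0]],
  [0, [-1.6, -3.1, 1.5], [0, 0, 0]],
  [0, [-1.5, -3, 2], [0, 0, 0]],
  [0, [0, 0, 3], [0, 0, 0]],
  [0, [0, 0, 2], [0, 0, 0]],
  [0, [0, 0, 1.5], [0, 0, 0]],
  [0, [0, 0, 0], [0, 0, 0]],
])

```text
time_s: 20.45
tool_pos: [0.5921, 0.0947, 0.0281]
tool_rot: [-180.0, -0.7, 162.1]
force: [-0.5, 0.4, -1.3]
grip_width: 0.0458
```

```bash
python3 tgt.py .60 .09 .008
```

```text
[0.5921 0.0947 0.0281] [-179.97   -0.71  162.05] [-0.5  0.4 -1.3] 0.0458 20.45
shift cm [-0.92 -0.21  2.  ]
turn deg [-0.03 -0.71  0.  ]
```

servo_tool([
  [0, [0, 0, 1], [0, -0.7, 0]],
  [0, [0, 0, 0.6], [0, 0, 0]],
  [0, [0, 0, 0], [0, 0, 0]],
  [0.85, [0, 0, 0], [0, 0, 0]],
  [0.85, [0, 0, 0], [0, 0, 0]],
  [0.85, [0, 0, 0], [0, 0, 0]],
  [0.85, [0, 0, 0], [0, 0, 0]],
  [0.85, [0, 0, 0], [0, 0, 0]],
  [0.85, [0, 0, -1], [0, 0, 0]],
  [0.85, [0, 0, 0], [0, 0, 0]],
])

```text
time_s: 21.28
tool_pos: [0.5924, 0.0992, 0.0267]
tool_rot: [179.8, 0.0, 162.3]
force: [1.1, -0.4, 0.4]
grip_width: 0.0729
```

```bash
python3 - <<'E'
from h import *
o=env.get_obs(); print(o['tool_pos'].round(4),o['tool_rot'].round(2),o['time_s'],round(o['grip_width'],4))
T=R.from_euler('xyz',o['tool_rot'],degrees=True).as_matrix()
im,K,Rw,C=cam('wrist'); hsv=cv2.cvtColor(im,cv2.COLOR_BGR2HSV)
g=((hsv[...,0]>45)&(hsv[...,0]<85)&(hsv[...,1]>90)&(hsv[...,2]>40)).astype(np.uint8)
n,l,s,c=cv2.connectedComponentsWithStats(g)
for k in range(1,n):
    if s[k,4]<300: continue
    ys,xs=np.where(l==k); h=cv2.convexHull(np.c_[xs,ys].astype(np.int32)); e=cv2.fitEllipse(h); w=ray(e[0],.007,K,Rw,C); W=np.array([ray(q[0],.007,K,Rw,C) for q in h])
    print(s[k],[np.round(v,1) for v in e],w.round(4),np.ptp(W,axis=0).round(4),'tool shift cm',(T.T@(w-o['tool_pos'])*100).round(2))
E
```

```text
[0.5924 0.0992 0.0267] [1.7984e+02 2.0000e-02 1.6234e+02] 21.2833 0.0729
[ 433    0  120  120 4357] [array([499.5,  56.1]), array([129.1, 137.8]), np.float64(63.0)] [0.5101 0.2155 0.007 ] [0.057  0.0522 0.    ] tool shift cm [11.37  8.57  1.99]
[ 270  237   86   85 3306] [array([312.6, 279. ]), array([85.7, 86. ]), np.float64(92.1)] [0.5909 0.0976 0.007 ] [0.0517 0.0485 0.    ] tool shift cm [ 0.1  -0.21  1.97]
```

The lid lies flat at (0.591, 0.098). I re-grip it low.

servo_tool([
  [0.85, [0.1, -0.2, 0.5], [0, 0, 0]],
  [0.85, [0, 0, 1], [0, 0, 0]],
  [0.85, [0, 0, 0.7], [0, 0, 0]],
  [0.85, [0, 0, 0], [0, 0, 0]],
  [0.85, [0, 0, 0], [0, 0, 0]],
])

```text
time_s: 21.75
tool_pos: [0.5894, 0.0972, 0.0011]
tool_rot: [179.9, -0.1, 162.3]
force: [0.3, -0.0, 0.7]
grip_width: 0.0739
```

```bash
python3 tgt.py .5912 .0976 .0015
```

```text
[0.5894 0.0972 0.0011] [ 1.7988e+02 -8.0000e-02  1.6233e+02] [ 0.3 -0.   0.7] 0.0739 21.75
shift cm [-0.16  0.09 -0.04]
turn deg [ 0.12 -0.08  0.  ]
```

servo_tool([
  [0.85, [-0.17, 0.05, -0.05], [0.1, -0.1, 0]],
  [0.85, [0, 0, 0], [0, 0, 0]],
  [0, [0, 0, 0], [0, 0, 0]],
  [0, [0, 0, 0], [0, 0, 0]],
  [0, [0, 0, 0], [0, 0, 0]],
  [0, [0, 0, 0], [0, 0, 0]],
  [0, [0, 0, 0], [0, 0, 0]],
  [0, [0, 0, 0], [0, 0, 0]],
  [0, [0, 0, 0], [0, 0, 0]],
], force=60)

```text
time_s: 22.5
tool_pos: [0.5913, 0.0972, 0.0014]
tool_rot: [-180.0, 0.0, 162.3]
force: [-0.7, -0.6, -0.9]
grip_width: 0.0469
```

servo_tool([
  [0, [0, 0, -1], [0, 0, 0]],
  [0, [0, 0, -3], [0, 0, 0]],
  [0, [0, 0, -3], [0, 0, 0]],
  [0, [0, 0, -3], [0, 0, 0]],
  [0, [0, 0, -1], [0, 0, 0]],
  [0, [0, 0, 0], [0, 0, 0]],
  [0, [0, 0, 0], [0, 0, 0]],
])

```text
time_s: 23.08
tool_pos: [0.5899, 0.0965, 0.1174]
tool_rot: [-179.9, -0.1, 162.3]
force: [-0.9, -0.1, -0.4]
grip_width: 0.0464
```

```bash
sed -i 's/-.0014/-.0044+0*1/' held.py; python3 tgt.py .509 .211 .0721; python3 held.py
```

```text
[0.5899 0.0965 0.1174] [-1.7988e+02 -1.3000e-01  1.6230e+02] [-0.9 -0.1 -0.4] 0.0464 23.0833
shift cm [11.18  8.46  4.54]
turn deg [-0.12 -0.13  0.  ]
84 offset mm [-0.18  0.26] tilt about jaw deg -0.53 rms mm 0.13
```

servo_tool([
  [0, [1.5, 1.1, 0], [0, 0, 0]],
  [0, [2.4, 1.8, 0], [0, 0, 0]],
  [0, [2.4, 1.8, 0], [0, 0, 0]],
  [0, [2.4, 1.8, 0], [0, 0, 0]],
  [0, [1.8, 1.5, 0], [0, 0, 0]],
  [0, [0.7, 0.5, 0], [0, 0, 0]],
  [0, [0, 0, 0], [0, 0, 0]],
  [0, [0, 0, 0], [0, 0, 0]],
])

```text
time_s: 23.8
tool_pos: [0.4998, 0.2095, 0.1037]
tool_rot: [-178.9, -0.9, 162.0]
force: [0.4, -0.2, -0.2]
grip_width: 0.0469
```

```bash
python3 tgt.py .509 .211 .0714
```

```text
[0.4998 0.2095 0.1037] [-178.89   -0.85  162.  ] [ 0.4 -0.2 -0.2] 0.0469 23.8
shift cm [-0.88  0.49  3.21]
turn deg [-1.11 -0.85  0.  ]
```

servo_tool([
  [0, [-0.8, 0.3, 0], [-1.1, -0.8, 0]],
  [0, [0, 0, 0], [0, 0, 0]],
  [0, [0, 0, 0.6], [0, 0, 0]],
  [0, [0, 0, 0.4], [0, 0, 0]],
  [0, [0, 0, 0], [0, 0, 0]],
  [0, [0, 0, 0], [0, 0, 0]],
])

```text
time_s: 24.3
tool_pos: [0.5131, 0.2016, 0.091]
tool_rot: [-179.9, 0.1, 161.4]
force: [1.0, 0.2, 0.2]
grip_width: 0.0469
```

```bash
python3 tgt.py .509 .211 .0714; python3 held.py
```

```text
[0.5131 0.2016 0.091 ] [-1.7988e+02  1.3000e-01  1.6137e+02] [1.  0.2 0.2] 0.0469 24.3
shift cm [0.69 0.76 1.96]
turn deg [-0.12  0.13  0.  ]
84 offset mm [-0.24  0.25] tilt about jaw deg -0.19 rms mm 0.13
```

servo_tool([
  [0, [0.7, 0.7, 0], [0, 0, 0]],
  [0, [0, 0, 0], [0, 0, 0]],
  [0, [0, 0, 0], [0, 0, 0]],
])

```text
time_s: 24.6
tool_pos: [0.5084, 0.2112, 0.0912]
tool_rot: [-179.9, 0.1, 161.3]
force: [-0.6, -0.2, -0.6]
grip_width: 0.0467
```

```bash
python3 tgt.py .509 .211 .0714
```

```text
[0.5084 0.2112 0.0912] [-1.7989e+02  1.3000e-01  1.6133e+02] [-0.6 -0.2 -0.6] 0.0467 24.6
shift cm [-0.06  0.    1.98]
turn deg [-0.11  0.13  0.  ]
```

servo_tool([
  [0, [0, 0, 0.5], [0, 0, 0]],
  [0, [0, 0, 0.4], [0, 0, 0]],
  [0, [0, 0, 0.15], [0, 0, 0]],
  [0, [0, 0, 0], [0, 0, 0]],
])

```text
time_s: 24.93
tool_pos: [0.5081, 0.2125, 0.08]
tool_rot: [-179.9, 0.2, 161.5]
force: [0.6, 0.1, -1.3]
grip_width: 0.0465
```

```bash
python3 tgt.py .509 .211 .0714
```

```text
[0.5081 0.2125 0.08  ] [-1.7994e+02  1.6000e-01  1.6147e+02] [ 0.6  0.1 -1.3] 0.0465 24.9333
shift cm [-0.13 -0.12  0.86]
turn deg [-0.06  0.16  0.  ]
```

servo_tool([
  [0, [-0.1, -0.12, 0.05], [0, 0.1, 0]],
  [0, [0.05, 0, 0.25], [0, 0, 0]],
  [0, [0.15, 0, 0.3], [0, 0, 0]],
])

```text
time_s: 25.18
tool_pos: [0.509, 0.2111, 0.0769]
tool_rot: [180.0, 0.2, 161.4]
force: [-2.6, -2.0, 18.1]
grip_width: 0.0469
```

```bash
python3 tgt.py .509 .211 .0714
```

```text
[0.509  0.2111 0.0769] [179.97   0.21 161.42] [-2.6 -2.  18.1] 0.0469 25.1833
shift cm [-0.   -0.01  0.55]
turn deg [ 0.03  0.21 -0.  ]
```

servo_tool([
  [0, [0.2, 0, 0.35], [0, 0.2, 0]],
  [0, [0.2, 0, 0.35], [0, 0, 0]],
])

```text
time_s: 25.35
tool_pos: [0.5089, 0.2112, 0.0752]
tool_rot: [179.8, 0.3, 161.3]
force: [-2.3, -2.1, 7.1]
grip_width: 0.0469
```

```bash
python3 tgt.py .509 .211 .0714
```

```text
[0.5089 0.2112 0.0752] [179.81   0.31 161.31] [-2.3 -2.1  7.1] 0.0469 25.35
shift cm [-0.01 -0.02  0.38]
turn deg [ 0.19  0.31 -0.  ]
```

Resistance dropped from 18 to 7 N as it snapped. I follow it down.

servo_tool([
  [0, [0.15, 0, 0.35], [0.2, 0.3, 0]],
  [0, [0.15, 0, 0.35], [0, 0, 0]],
  [0, [0.2, 0, 0.35], [0, 0, 0]],
])

```text
time_s: 25.6
tool_pos: [0.5083, 0.211, 0.0707]
tool_rot: [179.8, 0.3, 161.2]
force: [-7.2, -7.4, 34.1]
grip_width: 0.0466
```

```bash
python3 tgt.py .509 .211 .0714;  python3 held.py
```

```text
[0.5083 0.211  0.0707] [179.85   0.35 161.17] [-7.2 -7.4 34.1] 0.0466 25.6
shift cm [-0.07  0.02 -0.07]
turn deg [ 0.15  0.35 -0.  ]
84 offset mm [-0.43  0.21] tilt about jaw deg -0.2 rms mm 0.13
```

Home: the TCP is 0.0707 against the predicted 0.0714, it has stopped hard, and the lid is level and centred. I ease to roughly the click force and hold.

servo_tool([
  [0, [0.1, 0, 0.25], [0, 0, 0]],
  [0, [0.1, 0, 0.25], [0, 0, 0]],
  [0, [0.1, 0, 0.25], [0, 0, 0]],
  [0, [0.1, 0, 0.25], [0, 0, 0]],
])

```text
time_s: 25.98
tool_pos: [0.5084, 0.211, 0.0709]
tool_rot: [179.6, 0.6, 161.0]
force: [-3.8, -2.2, 16.4]
grip_width: 0.0468
```

```bash
for i in 1 2; do python3 tgt.py .509 .211 .0714;  python3 held.py; done
```

```text
[0.5084 0.211  0.0709] [179.63   0.62 161.05] [-3.8 -2.2 16.4] 0.0468 25.9833
shift cm [-0.06  0.02 -0.05]
turn deg [ 0.37  0.62 -0.  ]
84 offset mm [-0.31  0.23] tilt about jaw deg -0.58 rms mm 0.12
[0.5084 0.211  0.0709] [179.62   0.62 161.05] [-4.7 -2.8 16.3] 0.0468 26.0333
shift cm [-0.06  0.02 -0.05]
turn deg [ 0.38  0.62 -0.  ]
82 offset mm [-0.29  0.22] tilt about jaw deg -0.76 rms mm 0.13
```

```bash
python3 - <<'E'
from h import *
s=cam('scene')[0]; cv2.imwrite('pics/final.png',cv2.resize(s[100:420,90:510],(788,600),interpolation=cv2.INTER_CUBIC))
t=cam('top')[0]; t0=cv2.imread('pics/top0.png')
for n,(x,y,w) in dict(blue=(332,256,18),mortar=(460,267,34),bottle=(370,130,24),closed=(240,146,20)).items():
    r=cv2.matchTemplate(t[y-w-8:y+w+8,x-w-8:x+w+8],t0[y-w:y+w,x-w:x+w],cv2.TM_CCOEFF_NORMED); _,v,_,p=cv2.minMaxLoc(r); print(n,'moved px',p[0]-8,p[1]-8,'score',round(v,3))
print(env.get_obs()['force'].round(1),env.get_obs()['time_s'])
E
```

```text
blue moved px 0 0 score 0.998
mortar moved px 0 0 score 0.998
bottle moved px 0 0 score 0.997
closed moved px 0 0 score 0.998
[-4.8 -3.7 17.3] 26.1833
```

View pics/final.png

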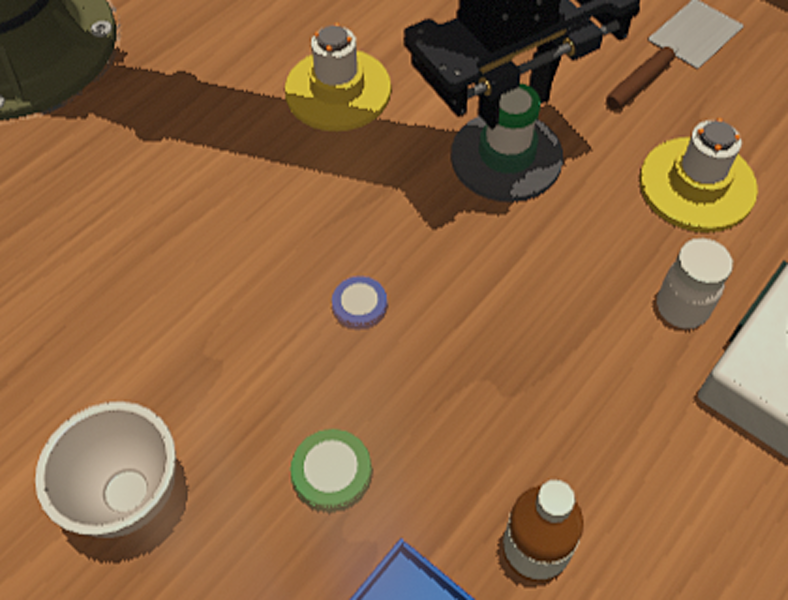

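The lid is home on the jar at crop (517,105), held by the gripper, and the other things have not moved. I hand in while it is still pressed.

```bash
python3 -c "
from cell import env
print(env.sign_off()); o=env.get_obs(); print(o['tool_pos'].round(4),o['force'].round(1),o['time_s'])"
```

```text
the job is handed in; nothing more can be done
None
the job is handed in; nothing more can be done
```

The small green lid is snapped home on the jar in the dark stand. I handed the job in with the gripper still pressing it down at about 16–17 N.

- **Two failed tries first:** On the first gripped push the arm drifted about 2.4 mm in +x and the lid pivoted about 15° on the catches. On the second I laid it on and released it, and it settled tilted by about 20°. I don't know for certain why it tilted that time. I then re-measured the bare jar's centre and set the lid flat on clear counter. I re-gripped it low and pushed while correcting the drift.
- **The click:** Resistance rose to 18 N, dropped to 7 N, then rose hard to 34 N when the lid bottomed out. I eased off after that.
- **Last checks:** The tool height was 70.9 mm against a predicted 71.4 mm for fully home. The lid was within about 1 mm of centre and tilted less than 1°.
- **Other items:** The blue lid, mortar, bottle and closed jar showed 0 px shift in the top camera.
- **Time:** I handed in at about 26 s of the 45 s allowed.
- **Disagreements:** My jar-centre measurements differed by up to about 1 mm between cameras and features. The sign-off reports no verdict, and no state reading was available after it.

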